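Pin a check-weight pack on the bench scale

ROBOT

A 6-joint arm with a two-finger parallel gripper is mounted at the origin on the work surface. World frame = base frame: x ahead of the robot, y to its left, z up, the work surface at z = 0. Lengths are in m, angles in rad, forces in N, time in s.
With the tool pointing down it reaches from about 0.25 to 0.775 m from the base axis. Payload 4 kg.
Tool frame: the origin (TCP) lies midway between the tips of the shut fingers; the grasp point (between the pads) lies 19 mm behind it (robot.tcp_to_grasp is the distance from the TCP to the grasp point, in m); z points along the fingers, x is the direction in which the jaws open and shut, and the axes are right-handed (so a half turn about z gives the same grasp; the last joint's range is limited). The gripper opens to 94 mm and grips with 3 to 60 N. Pads are 16 mm wide; open, the fingers measure 119 mm over their backs; the gripper's body (75 mm by 177 mm) begins 78 mm behind the grasp point.
Start: joints at [-1.398, 0.087, 1.371, -0, 1.684, -0.103], TCP at [0.15, -0.529, 0.206] pointing down, gripper open.
Joint ranges: [-3.1, 3.1], [-0.76, 2.03], [0.27, 2.55], [-1.08, 4.22], [0.17, 2.65], [-2.57, 2.57]. Speed limits (rad/s): [2.79, 2.79, 3.14, 3.14, 3.14, 3.14].

INTERFACE

Orientations are given as [roll, pitch, yaw] about the fixed x, y, z axes, in that order (R = Rz(yaw) Ry(pitch) Rx(roll)).
In Python, from bench import get_obs, vision, robot gives the robot as it stands.
- The arm moves only by the tool servo_tool, never from a script. Its argument "targets" is text: rows parted by semicolons, each of 7 numbers parted by spaces: the opening, from 0 (shut) to 1 (fully open), then the shift along the tool's x, y, z as a fraction of full scale, then the turn, a rotation vector about the tool's x, y, z as a fraction of full scale. A call has 1 to 12 rows; each row is the pose to reach, as a shift and turn from the pose commanded when the call began, along the tool's axes at that moment, turning the shorter way round; what a row does not reach only later rows make up. Full scale, the value 1, is 0.25 m for a shift and pi rad for a turn. A row lasts 1/12 s, in which the tool goes at most 41.7 mm and 7.16 degrees, less where a joint would pass 70% of its speed; a pose out of reach is approached as far as the arm can. A call with a number of a shift or a turn outside -1 to 1 is refused whole. A call with a gripper value outside its range is refused whole. The fingers move at their own pace and stop on an object; the grip force is fixed at half the most. Time passes only in rows, so rows that repeat a pose let the fingers close. It gives the time, the measured TCP pose, the force and the opening at its end, in the units of the state.
- get_obs(): the state, without advancing time (a new reading comes with each control period).
- vision.snapshot(name): name is "side" or "top" or "wrist"; returns a dict with "image" (400x640x3 uint8, red, green, blue), "mtx" (3x3 intrinsics, pixels), "k1" (the pictures are not rectified: a ray, as slopes to the right and down, at radius r is drawn at 1 + k1 r^2 times it, then the intrinsics apply), "world_from_camera" (4x4, takes a point from camera to world coordinates); the wrist camera has in their place "T_tool_cam" (4x4, takes a point from camera to tool coordinates, whose origin is the TCP and whose axes are the tool frame's). Camera axes: x right, y down, z forward; pixel columns grow to the right and rows downward; lengths in m; the calibration is good to about 2 mm. A picture is of the moment at which its call begins: read the wrist's pose just before it. There is no depth.
- robot.close_job(): hands the job in, once; it reports no verdict.
The state is a dict: "time": time; "joint_positions": joint angles; "qvel": joint speeds; "joint_torque": joint torques, N m; "tool_pos": TCP position; "ee_rot": TCP orientation; "wrist_force": force on the tool from outside, world axes, zero at the start; "wrist_torque": the same for the moment, N m; "width": finger opening in m.
Only numpy, scipy, OpenCV 4.12 (cv2) and the standard library are available. Lean on these libraries where they do the work, as an engineer would, in place of code of your own. Each camera call takes 0.05 s, during which the arm holds its last target.

TASK

Make up the check load on the bench scale: set the large blue weight down on the metal carrier, then the small yellow weight on top of it, neither of them dropped, both lying square along the carrier with their holes over the carrier's hole. Then take the red-handled pin from its leaning stand and pass it down through both weights into the carrier until its collar sits on the yellow weight, and let go. Leave the bottle, the tape roll and the screwdriver case where they are.

Things in the scene. Friction and masses are not known exactly. Their poses are not given: they have to be found in the camera images.
- scale: White bench scale, fixed, 260 (x) x 200 (y) mm. Origin: centre of its underside on the table. Its -x side is the console with display (highest point 54 mm over the table); the square pan, top 60 mm over the table, is centred 40 mm to +x of the origin.
- carrier: Bare aluminium block fixed in the middle of the scale's pan and square to the scale, 56 (x) x 120 (y) x 34 (z) mm. Origin: centre of its underside, 60 mm over the table; top face 94 mm over the table. One blind vertical hole, 16 mm diameter, 30 mm deep, 25 mm to +y of its centre.
- carrier_hole (a point): Centre of the mouth of the carrier's hole, in its top face, 94 mm over the table. Same axes as the carrier.
- large_weight: Loose blue slab lying flat, 46 (x) x 110 (y) x 18 (z) mm, 0.5 kg. Origin: centre of its underside (also about the centre of mass). One vertical through hole, 16 mm diameter, 25 mm to +y of its centre; a small flat brass dot marks the other (-y) end. Stacked right, it is centred on the carrier, y axes the same way.
- large_weight_hole (a point): Centre of the large weight's hole, at its underside.
- small_weight: Loose yellow slab lying flat, 46 (x) x 90 (y) x 16 (z) mm, 0.36 kg. Origin: centre of its underside. One vertical through hole, 16 mm diameter, 25 mm to +y of its centre; brass dot at the other (-y) end. Stacked right, it is centred on the carrier, y axes the same way.
- small_weight_hole (a point): Centre of the small weight's hole, at its underside.
- pin_stand: Dark fixed stand, base 130 x 90 x 12 mm, carrying a grey square tube (40 mm outside, 58 mm long, 15.5 mm square bore, open at both ends) whose upper end leans 30 degrees from vertical towards the stand's -x. Origin: on the table, under the mouth of the tube. Highest point of the stand about 96 mm over the table.
- stand_mouth (a point): Centre of the tube's upper mouth, 86 mm above the table. Site axes are those of the stand (not leaning).
- pin: Loose steel pin with a round red handle, 0.13 kg. z runs along it towards the handle. Origin: centre of the collar's underside. Shank 12 mm diameter, 60 mm long, last 12 mm tapering to 5 mm; collar 32 mm diameter, 6 mm thick; handle 24 mm diameter, 6 to 76 mm above the origin. Starts in the leaning tube, collar on its mouth; draw it 60 mm along its own axis to free it. Home, its origin is 128 mm over the table.
- pin_tip (a point): Tip of the pin's shank, 60 mm below the pin's origin along its axis.
- pin_handle (a point): Point on the pin's axis in the handle, 44 mm above the pin's origin: a good place to grip.
- water_bottle: Bystander: clear bottle with a blue cap, 64 mm diameter, 190 mm tall, standing. Origin: centre of its underside.
- tape_roll: Bystander: brown roll lying flat, 100 mm diameter, 48 mm high. Origin: centre of its underside.
- driver_case: Bystander: closed flat whitish screwdriver case with red carrying handle to +x, 100 (x) x 150 (y) x 34 mm, lying flat. Origin: centre of its underside.
There are look-alikes about, which are no part of the job. What is meant by the small_weight is not orange or purple, and is the larger of those in its own colour.

How it is judged:
By the outcome, as a careful person would: the job done as asked, in the order asked, and still so for the second after the job is handed in, with the robot touching nothing.
It also fails if it takes over 70 s, if anything falls off the work surface, if the arm or the gripper's body presses on something with over 40 N, if the wrist force passes 120 N, or if a joint passes its speed limit or range.

## Working session

There is one attempt and no reset: what is moved stays moved. The work goes in short steps, Python scripts to look and compute and a tool call to move; the robot and the scene stay as the last step left them, time stands still between calls to the robot, and variables do not carry over. Pictures are saved under pics/ and viewed, and the job is handed in when it is done.

Besides the shell and the picture viewer there is one more tool, called in YAML: its name, and indented under it one key for each argument. servo_tool: Moves the arm, as the interface text tells. Its arguments: {"type":"object","properties":{"targets":{"type":"string"}},"required":["targets"]}

```bash
ls; mkdir -p pics; python3 - <<'E'
from bench import get_obs, vision, robot
import cv2,numpy as np
o=get_obs(); print(o)
for n in ("side","top","wrist"):
    s=vision.snapshot(n); cv2.imwrite(f"pics/{n}0.png",s["image"][:,:,::-1])
    np.save(f"pics/{n}0.npy",s,allow_pickle=True)
    print(n,{k:np.round(v,4).tolist() for k,v in s.items() if k!="image"})
print(robot.tcp_to_grasp, [a for a in dir(robot) if a[0]!='_'])
E
```

```text
pics
{'time': 0.0, 'joint_positions': array([-1.39809395e+00,  8.79335557e-02,  1.37224634e+00, -2.81957075e-06,
        1.68358769e+00, -1.03066860e-01]), 'qvel': array([-0.00020271, -0.00104622, -0.00075731, -0.00049742, -0.00104727,
       -0.00040803]), 'joint_torque': array([ 1.48740787e-05, -3.40186429e+01, -3.02421641e+01,  7.17672310e-02,
        3.30538850e-02, -1.57912750e-04]), 'tool_pos': array([ 0.14967565, -0.52867394,  0.20431991]), 'ee_rot': array([-3.14137167e+00,  2.16368448e-03, -1.29502716e+00]), 'wrist_force': array([ 0.26539796, -0.20193578,  0.28689331]), 'wrist_torque': array([ 0.0099759 , -0.06547358, -0.05028285]), 'width': 0.0939425769372346}
side {'mtx': [[461.3305, 0.0, 316.8799], [0.0, 461.3305, 197.1603], [0.0, 0.0, 1.0]], 'k1': -0.0103, 'world_from_camera': [[-0.9491, -0.1888, 0.252, 0.2059], [-0.3141, 0.514, -0.7982, 1.0437], [0.0212, -0.8368, -0.5471, 0.777], [0.0, 0.0, 0.0, 1.0]]}
top {'mtx': [[493.07, 0.0, 324.3761], [0.0, 493.07, 203.4467], [0.0, 0.0, 1.0]], 'k1': -0.1097, 'world_from_camera': [[0.0074, -0.9871, 0.1597, 0.2923], [-1.0, -0.0073, 0.0012, 0.0309], [-0.0, -0.1597, -0.9872, 1.5344], [0.0, 0.0, 0.0, 1.0]]}
wrist {'mtx': [[317.2666, 0.0, 317.0407], [0.0, 317.2666, 198.4502], [0.0, 0.0, 1.0]], 'k1': -0.0033, 'T_tool_cam': [[1.0, -0.0022, 0.0006, 0.0006], [0.002, 0.9723, 0.2337, -0.0678], [-0.0011, -0.2337, 0.9723, -0.1788], [0.0, 0.0, 0.0, 1.0]]}
0.0188 ['IKError', 'close_job', 'tcp_to_grasp']
```

View pics/top0.png

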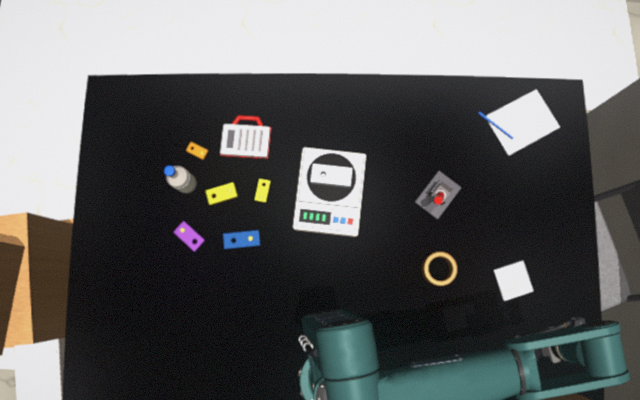

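View pics/side0.png

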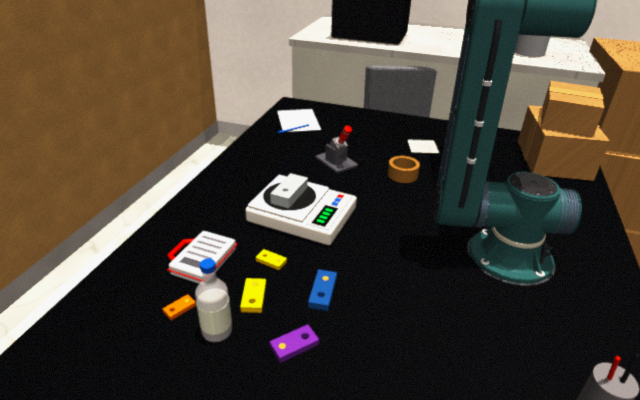

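View pics/wrist0.png

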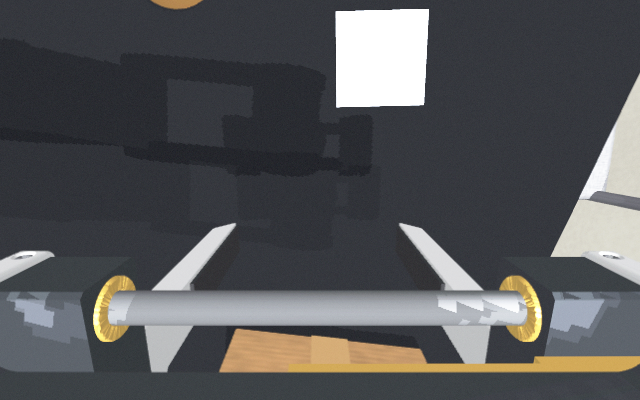

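The top view shows the blue weight at (241,240), the big yellow at (221,194), a small yellow decoy at (262,190), the scale at (330,192), and the pin's red handle at (438,197). I'll measure these coarsely.

```bash
cat > h.py <<'E'
import numpy as np, cv2
from scipy.spatial.transform import Rotation as R
from bench import get_obs, vision, robot
def pose(o=None):
    o=o or get_obs(); T=np.eye(4); T[:3,:3]=R.from_euler('xyz',o['ee_rot']).as_matrix(); T[:3,3]=o['tool_pos']; return T
def snap(n,save=None):
    o=get_obs(); s=vision.snapshot(n)
    s['T']=s['world_from_camera'] if n!='wrist' else pose(o)@s['T_tool_cam']
    if save: cv2.imwrite(f'pics/{save}.png',s['image'][:,:,::-1])
    return s
def rays(s,px):
    px=np.asarray(px,float).reshape(-1,1,2)
    u=cv2.undistortPoints(px,s['mtx'],np.array([s['k1'],0,0,0.])).reshape(-1,2)
    d=np.c_[u,np.ones(len(u))]@s['T'][:3,:3].T
    return s['T'][:3,3],d
def onplane(s,px,z):
    c,d=rays(s,px); return c+d*((z-c[2])/d[:,2])[:,None]
def proj(s,P):
    P=np.asarray(P,float).reshape(-1,3); W=np.linalg.inv(s['T'])
    return cv2.projectPoints(P,cv2.Rodrigues(W[:3,:3])[0],W[:3,3],s['mtx'],np.array([s['k1'],0,0,0.]))[0].reshape(-1,2)
def hsvmask(s,lo,hi):
    h=cv2.cvtColor(s['image'],cv2.COLOR_RGB2HSV); return cv2.inRange(h,np.array(lo),np.array(hi))
def blobs(m,amin=40):
    cs=cv2.findContours(m,cv2.RETR_EXTERNAL,cv2.CHAIN_APPROX_NONE)[0]
    return sorted([c for c in cs if cv2.contourArea(c)>amin],key=cv2.contourArea,reverse=True)
def plan(pos,Rm,T=None):
    """row numbers to go from current pose to world TCP pos, rotation"""
    T=pose() if T is None else T
    t=T[:3,:3].T@(np.asarray(pos)-T[:3,3])/0.25
    r=R.from_matrix(T[:3,:3].T@Rm).as_rotvec()/np.pi
    return np.round(t,4),np.round(r,4)
def down(yaw): # tool pointing down, tool x at angle yaw in world
    c,s=np.cos(yaw),np.sin(yaw); return np.array([[c,s,0],[s,-c,0],[0,0,-1.]])
E
python3 - <<'E'
from h import *
s=np.load('pics/top0.npy',allow_pickle=True).item(); s['T']=s['world_from_camera']
for n,lo,hi,z in (('blue',(100,120,60),(125,255,255),.018),('yel',(25,120,100),(35,255,255),.016),('red',(0,150,80),(6,255,255),.1)):
    for c in blobs(hsvmask(s,lo,hi),20):
        P=onplane(s,c.reshape(-1,2),z)[:,:2].astype(np.float32)
        (x,y),wh,a=cv2.minAreaRect(P); print(n,cv2.minAreaRect(c)[0],np.round([x,y,*wh],4),round(a,1))
print('pan',onplane(s,[[331,175],[323,174],[303,149],[366,154],[358,236],[293,229]],.06))
E
```

```text
blue (240.97732543945312, 239.0989532470703) [0.4241 0.2897 0.0528 0.1167] 6.2
blue (168.5, 170.0) [0.6421 0.5304 0.0327 0.0365] 0.2
blue (494.800048828125, 124.10000610351562) [ 0.8034 -0.5197  0.134   0.0141] 51.9
yel (220.92674255371094, 193.0509490966797) [0.569  0.3583 0.0519 0.0956] 17.3
yel (262.02349853515625, 189.8941192626953) [0.5797 0.2288 0.0406 0.0742] 79.3
red (247.1551055908203, 119.27729034423828) [0.7827 0.2697 0.0923 0.0272] 87.6
red (438.0, 198.0) [ 0.5435 -0.3047  0.024   0.0309] 88.2
pan [[ 0.61921933  0.01307473  0.06      ]
 [ 0.62216699  0.03757015  0.06      ]
 [ 0.70081088  0.09998054  0.06      ]
 [ 0.68640494 -0.09457988  0.06      ]
 [ 0.43274167 -0.06892753  0.06      ]
 [ 0.452406    0.12642226  0.06      ]]
```

```bash
python3 - <<'E'
import cv2
a=cv2.imread('pics/top0.png'); 
cv2.imwrite('pics/z1.png',cv2.resize(a[120:270,160:380],None,fx=3.6,fy=3.6,interpolation=cv2.INTER_CUBIC))
a=cv2.imread('pics/side0.png'); 
cv2.imwrite('pics/z2.png',cv2.resize(a[110:250,230:430],None,fx=4,fy=4,interpolation=cv2.INTER_CUBIC))
E
```

```text
(no output)
```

View pics/z1.png

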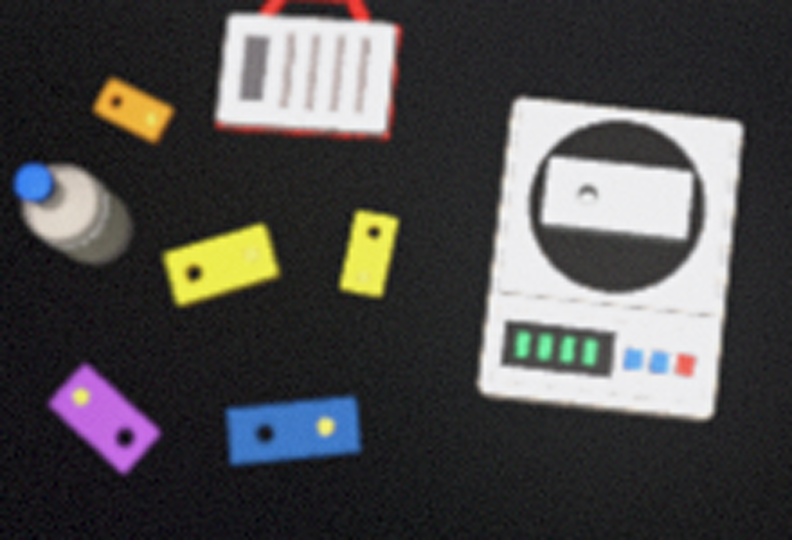

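View pics/z2.png

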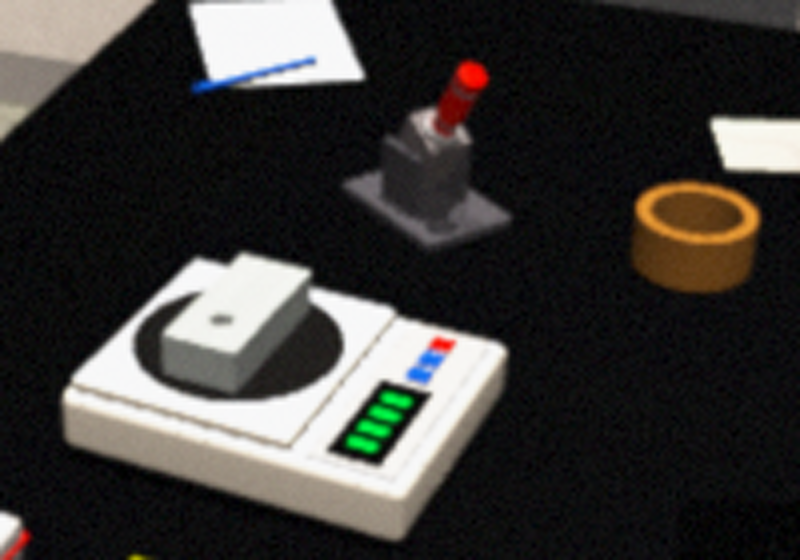

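Blue is at about (0.424, 0.290) with yaw +6°, and big yellow at about (0.569, 0.358) with yaw +17°. The scale's yaw is about -5°. The bottle is at about (0.60, 0.475), near the yellow weight. Now I'll move towards the weights.

servo_tool:
  targets: "1 -1 -0.6 0 0 0 -0.2;1 -1 -0.6 0 0 0 -0.2;1 -1 -0.6 0 0 0 -0.2;1 -1 -0.6 0 0 0 -0.2;1 -1 -0.6 0 0 0 -0.2;1 -1 -0.6 0 0 0 -0.2;1 -1 -0.6 0 0 0 -0.2;1 -1 -0.6 0 0 0 -0.2"

```text
time: 0.82
tool_pos: [0.2273, -0.2425, 0.2058]
ee_rot: [-3.139, -0.001, -0.659]
wrist_force: [0.3, -0.9, -0.3]
width: 0.0943
```

```bash
python3 - <<'E'
from h import *
print(pose()[:3,3],plan([.42,.285,.18],down(np.radians(6.2))))
E
```

```text
[ 0.22728818 -0.24253139  0.20577289] (array([-0.6836, -2.1398,  0.1073]), array([-0.0006, -0.0006, -0.2443]))
```

servo_tool:
  targets: "1 -0.3 -1 0.05 0 0 -0.12;1 -0.3 -1 0.05 0 0 -0.12;1 -0.3 -1 0.05 0 0 -0.12;1 -0.3 -1 0.05 0 0 -0.12;1 -0.3 -1 0.05 0 0 -0.12;1 -0.3 -1 0.05 0 0 -0.12;1 -0.3 -1 0.05 0 0 -0.12"

```text
time: 1.4
tool_pos: [0.3225, -0.0003, 0.1926]
ee_rot: [-3.139, 0.0, -0.281]
wrist_force: [-0.1, -0.7, -0.2]
width: 0.0941
```

```bash
python3 - <<'E'
from h import *
print(pose()[:3,3],plan([.42,.285,.18],down(np.radians(6.2))))
E
```

```text
[ 3.22458343e-01 -2.59485895e-04  1.92566600e-01] (array([ 0.0581, -1.2044,  0.0531]), array([-8.00e-04, -1.00e-04, -1.24e-01]))
```

servo_tool:
  targets: "1 0.06 -1 0.05 0 0 -0.12;1 0.06 -1 0.05 0 0 -0.12;1 0.06 -1 0.05 0 0 -0.12;1 0.06 -1 0.05 0 0 -0.12;1 0.06 -1 0.05 0 0 -0.12;1 0.06 -1 0.05 0 0 -0.12;1 0.06 -1 0.05 0 0 -0.12;1 0.06 -1 0.05 0 0 -0.12"

```text
time: 2.07
tool_pos: [0.4076, 0.2313, 0.1789]
ee_rot: [3.14, 0.003, 0.091]
wrist_force: [0.1, 0.0, 0.4]
width: 0.0942
```

```bash
python3 - <<'E'
from h import *
print(get_obs()['qvel'])
snap('wrist','w1'); snap('side','s1'); 
print(pose()[:3,3],plan([.42,.285,.18],down(np.radians(6.2))))
E
```

```text
[-0.04843416 -0.05795159  0.02933429 -0.01257492  0.0152947  -0.00496235]
[0.4074441  0.22939438 0.18000103] (array([ 0.0693, -0.2172, -0.0003]), array([ 0.0004,  0.0003, -0.0068]))
```

View pics/w1.png

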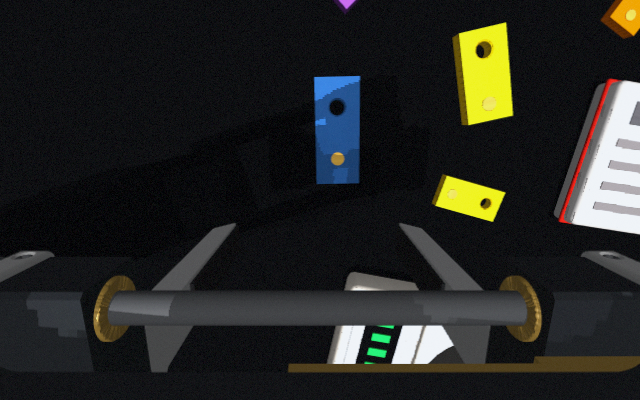

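View pics/s1.png

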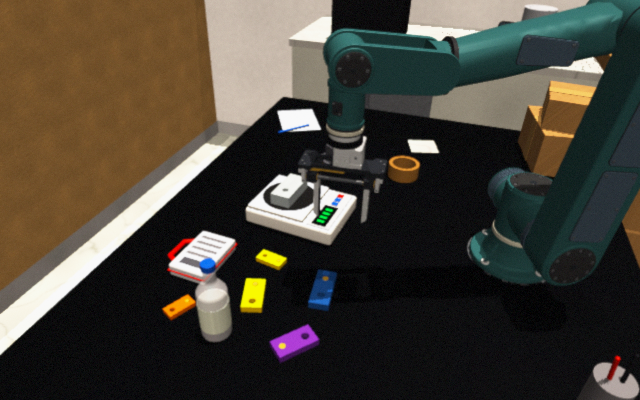

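The wrist view shows blue with its hole at (337,107) and dot at (337,159), and yellow with its hole at (484,49). I'll measure both from this view.

```bash
cat >> h.py <<'E'
def rectfit(s,mask,z,near=None):
    """biggest/nearest blob: min rect of convex hull on plane z -> centre, size, yaw of long axis (as y axis)"""
    bs=blobs(mask,150); out=[]
    for c in bs:
        P=onplane(s,cv2.convexHull(c).reshape(-1,2),z)[:,:2].astype(np.float32)*1000
        (x,y),(w,h),a=cv2.minAreaRect(P)
        if w>h: w,h,a=h,w,a-90
        out.append((x/1000,y/1000,w,h,a,c))
    return out
def holes(s,mask,c,z):
    """dark/other inner blobs inside contour c"""
    m=np.zeros_like(mask); cv2.drawContours(m,[cv2.convexHull(c)],-1,255,-1)
    m=cv2.erode(m,np.ones((5,5)))&~mask
    res=[]
    for b in blobs(m,20):
        e=cv2.minEnclosingCircle(b); px=b.reshape(-1,2).mean(0)
        (ex,ey),_,_=cv2.fitEllipse(b) if len(b)>5 else (tuple(px),0,0)
        res.append((np.round([ex,ey],1),cv2.contourArea(b),np.round(onplane(s,[[ex,ey]],z)[0,:2],4),s['image'][int(ey),int(ex)]))
    return res
E
python3 - <<'E'
from h import *
s=snap('wrist','w2')
for n,lo,hi,z in (('blue',(100,100,40),(125,255,255),.018),('yel',(26,120,60),(35,255,255),.016)):
    m=hsvmask(s,lo,hi)
    for r in rectfit(s,m,z):
        print(n,np.round(r[:5],4)); print(holes(s,m,r[5],z))
print(pose()[:3,3],get_obs()['ee_rot'])
E
```

```text
blue [  0.4231   0.2896  47.2888 110.5117   6.5136]
[(array([337. , 156.4]), 137.0, array([0.4263, 0.2618]), array([170, 137,  57], dtype=uint8)), (array([336. , 105.3]), 132.5, array([0.4201, 0.314 ]), array([14, 16, 18], dtype=uint8))]
yel [ 0.5682  0.3587 47.6032 90.9954 17.3981]
[(array([482.2,  46.5]), 173.0, array([0.5599, 0.3826]), array([64, 52, 18], dtype=uint8))]
yel [ 0.5773  0.2303 36.3399 70.174  79.4179]
[(array([484.9, 200.4]), 65.5, array([0.5956, 0.2269]), array([32, 30, 10], dtype=uint8))]
[0.40748696 0.22904252 0.18046337] [3.14082417e+00 9.11198420e-05 8.58979712e-02]
```

```bash
python3 - <<'E'
from h import *
print(plan([.4231,.2896,.10],down(np.radians(6.5))))
E
```

```text
(array([ 0.083 , -0.2362,  0.3217]), array([ 0.0002,  0.    , -0.0088]))
```

servo_tool:
  targets: "1 0.083 -0.236 0.32 0 0 -0.009;1 0.083 -0.236 0.32 0 0 -0.009;1 0.083 -0.236 0.32 0 0 -0.009;1 0.083 -0.236 0.32 0 0 -0.009;1 0.083 -0.236 0.32 0 0 -0.009;1 0.083 -0.236 0.32 0 0 -0.009;1 0.083 -0.236 0.32 0 0 -0.009"

```text
time: 2.8
tool_pos: [0.4243, 0.2902, 0.103]
ee_rot: [-3.14, -0.004, 0.114]
wrist_force: [0.2, -0.1, -0.0]
width: 0.0942
```

```bash
python3 - <<'E'
from h import *
s=snap('wrist','w3')
z=.018; m=hsvmask(s,(100,100,40),(125,255,255))
r=rectfit(s,m,z)[0]; print(np.round(r[:5],4)); print(holes(s,m,r[5],z))
T=pose(); print(T[:3,3],get_obs()['ee_rot'])
print('rel tool',T[:3,:3].T@(np.array([r[0],r[1],0])-T[:3,3]))
print(plan([r[0],r[1],.004],down(np.radians(r[4]))))
E
```

```text
[  0.4231   0.2902  47.4596 111.2437   6.2954]
[(array([312. , 225.9]), 708.0, array([0.423 , 0.2685]), array([113, 224, 255], dtype=uint8)), (array([325. , 253.2]), 467.0, array([0.4373, 0.2444]), array([120, 236, 255], dtype=uint8)), (array([314.8, 171.5]), 154.0, array([0.4202, 0.3163]), array([20, 25, 32], dtype=uint8)), (array([295.7, 144.2]), 122.0, array([0.4021, 0.3371]), array([117, 235, 255], dtype=uint8))]
[0.42419921 0.2903439  0.10283531] [-3.14039906 -0.00395961  0.11404566]
rel tool [-0.00156836  0.00016537  0.10282978]
(array([-0.0062,  0.0006,  0.3953]), array([-0.0004, -0.0013,  0.0013]))
```

View pics/w3.png

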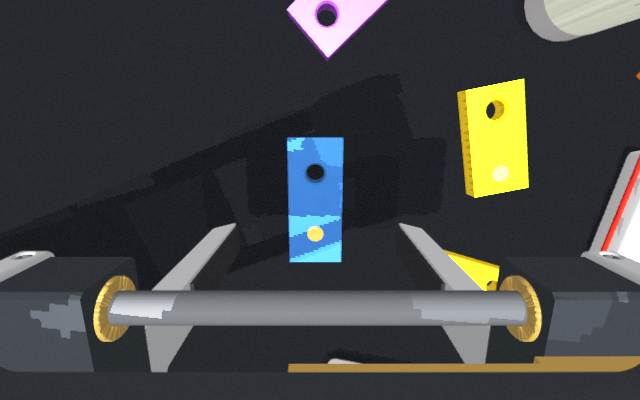

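servo_tool:
  targets: "1 -0.006 0 0.38 0 0 0;1 -0.006 0 0.38 0 0 0;1 -0.006 0 0.38 0 0 0;1 -0.006 0 0.38 0 0 0;1 -0.006 0 0.38 0 0 0;1 -0.006 0 0.38 0 0 0"

```text
time: 3.35
tool_pos: [0.4233, 0.2915, 0.0081]
ee_rot: [-3.14, -0.004, 0.115]
wrist_force: [0.4, -0.0, -0.2]
width: 0.0938
```

```bash
python3 - <<'E'
from h import *
T=pose(); print(T[:3,3],get_obs()['ee_rot'],get_obs()['wrist_force'])
print(plan([.4231,.2902,.004],down(np.radians(6.4))))
E
```

```text
[0.42330431 0.29149955 0.0081057 ] [-3.14005069 -0.00404994  0.11535696] [ 0.43417348 -0.02874846 -0.24597111]
(array([-0.0015,  0.0051,  0.0164]), array([-0.0005, -0.0013,  0.0012]))
```

servo_tool:
  targets: "1 0 0.004 0.012 0 -0.001 0.001;1 0 0.004 0.012 0 -0.001 0.001;0.3 0 0.004 0.012 0 -0.001 0.001;0.3 0 0.004 0.012 0 -0.001 0.001;0.3 0 0.004 0.012 0 -0.001 0.001;0.3 0 0.004 0.012 0 -0.001 0.001;0.3 0 0.004 0.012 0 -0.001 0.001;0.3 0 0.004 0.012 0 -0.001 0.001"

```text
time: 4.02
tool_pos: [0.4216, 0.2897, 0.0024]
ee_rot: [3.141, 0.003, 0.113]
wrist_force: [0.5, 0.2, 0.5]
width: 0.0574
```

```bash
python3 - <<'E'
from h import *
T=pose(); print(T[:3,3],get_obs()['ee_rot'],get_obs()['wrist_force'],get_obs()['width'])
E
```

```text
[0.42157229 0.28972146 0.00240968] [3.14147325 0.00321723 0.11254986] [0.54535902 0.15317732 0.45639793] 0.0574178987459339
```

servo_tool:
  targets: "0.2 0 0 0 0 0 0;0.2 0 0 0 0 0 0;0.2 0 0 0 0 0 0;0.2 0 0 0 0 0 0"

```text
time: 4.35
tool_pos: [0.4219, 0.2898, 0.0024]
ee_rot: [3.142, 0.002, 0.112]
wrist_force: [1.0, 0.6, -1.0]
width: 0.0458
```

```bash
python3 - <<'E'
from h import *
for i in range(4):
    s=snap('wrist','w4'); T=pose(); print(T[:3,3],get_obs()['ee_rot'],get_obs()['wrist_force'],get_obs()['width'])
E
```

```text
[0.42192007 0.28973538 0.0023938 ] [3.14150547e+00 2.50507285e-03 1.12462174e-01] [ 2.62920993  0.44498036 -1.09952176] 0.04581960305816984
[0.42193398 0.28976224 0.00241631] [3.14156984e+00 2.47895167e-03 1.12415018e-01] [ 1.51562945  0.71210439 -1.40004046] 0.04562929802144009
[0.42195557 0.28975411 0.00244694] [3.14156434e+00 2.41045287e-03 1.12415695e-01] [ 1.67731567  0.43675644 -1.85625947] 0.04551718982004174
[0.42192212 0.28974429 0.0024124 ] [3.14154586e+00 2.50388899e-03 1.12407754e-01] [ 1.75214128  0.573963   -1.57492405] 0.04599744482059219
```

View pics/w4.png

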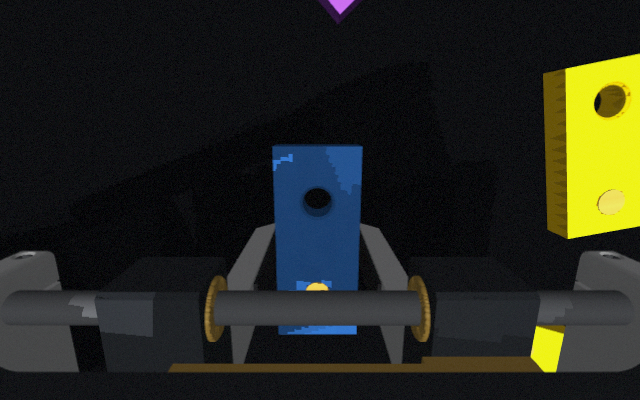

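Blue is gripped, with its hole at (317,199) and the opening reading 46 mm. Next I'll lift it and carry it towards the scale.

servo_tool:
  targets: "0.2 0 0 -0.2 0 0 0;0.2 0 0 -0.5 0 0 0;0.2 0 0.1 -0.85 0 0 0.01;0.2 0.1 0.3 -0.85 0 0 0.03;0.2 0.2 0.5 -0.85 0 0 0.05;0.2 0.3 0.7 -0.85 0 0 0.06;0.2 0.4 0.9 -0.85 0 0 0.06;0.2 0.5 1 -0.85 0 0 0.06;0.2 0.55 1 -0.85 0 0 0.06;0.2 0.55 1 -0.85 0 0 0.06"

```text
time: 5.38
tool_pos: [0.578, 0.064, 0.2116]
ee_rot: [3.141, 0.007, -0.076]
wrist_force: [0.9, 0.2, -5.0]
width: 0.0455
```

```bash
python3 - <<'E'
from h import *
o=get_obs();print(o['tool_pos'],o['width'],o['wrist_force'])
print(plan([.60,-.105,.20],down(np.radians(-5))))
E
```

```text
[0.57798257 0.06398402 0.21156443] 0.04548514728083982 [ 0.93868098  0.15579476 -5.03164408]
(array([0.1397, 0.6672, 0.0456]), array([0.0002, 0.0023, 0.0035]))
```

servo_tool:
  targets: "0.2 0.14 0.67 0.04 0 0.002 0.003;0.2 0.14 0.67 0.04 0 0.002 0.003;0.2 0.14 0.67 0.04 0 0.002 0.003;0.2 0.14 0.67 0.04 0 0.002 0.003;0.2 0.14 0.67 0.04 0 0.002 0.003;0.2 0.14 0.67 0.04 0 0.002 0.003;0.2 0.14 0.67 0.04 0 0.002 0.003;0.2 0.14 0.67 0.04 0 0.002 0.003"

```text
time: 6.05
tool_pos: [0.6, -0.1025, 0.2021]
ee_rot: [-3.141, -0.001, -0.084]
wrist_force: [-1.4, -0.2, -5.0]
width: 0.0458
```

```bash
python3 - <<'E'
from h import *
snap('top','t5')
s=snap('wrist','w5'); np.save('pics/w5.npy',s,allow_pickle=True)
o=get_obs();print(o['tool_pos'],o['ee_rot'],o['qvel'].round(3))
E
```

```text
[ 0.60038519 -0.10219845  0.20292382] [ 3.14155190e+00 -2.49396238e-03 -8.31443319e-02] [ 0.001 -0.007 -0.007 -0.004 -0.004 -0.001]
```

View pics/w5.png

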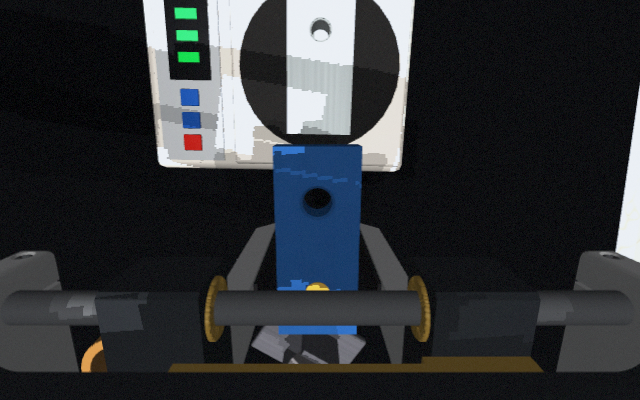

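```bash
python3 - <<'E'
import cv2
a=cv2.imread('pics/w5.png'); 
cv2.imwrite('pics/z5.png',cv2.resize(a[0:150,250:390],None,fx=4,fy=4,interpolation=cv2.INTER_NEAREST))
g=cv2.cvtColor(a,cv2.COLOR_BGR2GRAY)
for r in (20,60,80,100,120,128): print(r,g[r,278:296],g[r,346:364])
for c in (300,320,340): print(c,g[124:146,c])
E
```

```text
20 [ 42  41  42  46  39  42  43  43 137 223 239 239 238 238 239 239 238 237] [238 238 238 238 238 239 239 239 197  82  43  43  44  42  42  41  41  42]
60 [ 26  25  24  28  27  30  29  22 102 171 196 191 185 186 189 190 190 188] [238 239 238 239 239 238 226 154  43  42  40  40  45  40  42  43  43  42]
80 [ 30  28  28  28  29  29  22  27  79 157 198 197 187 187 188 193 194 193] [190 190 188 186 185 172 111  26  26  31  27  26  27  29  24  27  26  29]
100 [ 42  42  44  47  43  39  37  41 105 206 239 239 240 239 239 238 239 239] [190 190 189 190 192 143  22  29  27  27  27  23  26  29  27  27  26  24]
120 [ 44  43  44  43  40  40  44  42 108 206 239 238 239 238 238 238 238 238] [190 190 191 193 149  26  28  26  24  27  22  26  29  25  26  29  23  27]
128 [ 19  27  36  34  36  35  38  40 103 205 238 239 238 239 239 239 239 239] [192 190 193 176 117  25  30  29  28  30  30  27  24  26  24  26  28  24]
300 [239 239 239 239 238 216 213 214 215 151  20  18  25  21  23  21  18  22
  23  25  31  31]
320 [194 193 192 192 190 150 149 149 147 147  86  25  24  18  23  20  23  16
  20  23  26  30]
340 [198 197 196 196 199 197 196 198 200 198 176  30  25  21  31  19  26  27
  28  26  31  28]
```

View pics/z5.png

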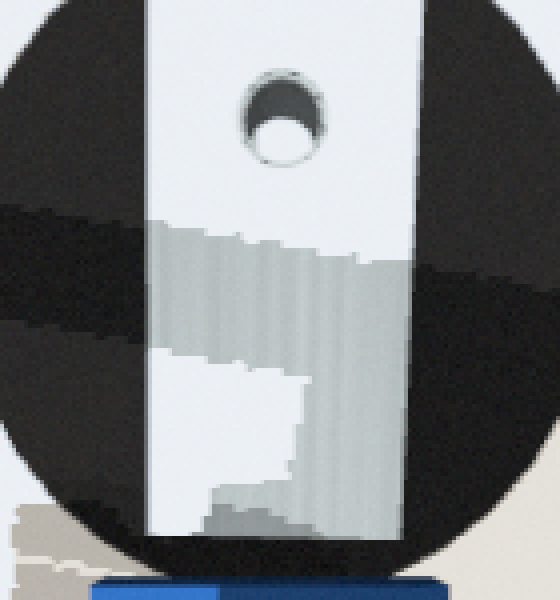

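```bash
cat > pts.py <<'E'
from h import *
s=np.load('pics/w5.npy',allow_pickle=True).item()
T=s['T']@np.linalg.inv(s['T_tool_cam'])
L=onplane(s,[[286.0,20],[286.2,60],[286.15,100],[286.18,128]],.094)
Rr=onplane(s,[[354.5,20],[353,60],[351.2,100],[350.2,120]],.094)
N=onplane(s,[[300,133.1],[320,133.9],[340,134.2]],.094)
H=onplane(s,[[320.3,29.0]],.094)[0]
for n,a in (('L',L),('R',Rr),('N',N)):
    d=a[-1]-a[0]; print(n,a[:,:2].round(4).tolist(),np.degrees(np.arctan2(-d[0],d[1]))%180 )
print('H',H)
# blue hole in tool: top face 18mm above underside; height of underside rel tool
zt=.0024 # tcp above underside
m=cv2.inRange(s['image'][170:240,290:345].max(2),0,45); 
for b in blobs(m,50):
    (x,y),(w,h),a=cv2.fitEllipse(b); print('bluehole px',x+290,y+170,w,h)
for px in ([317.0,200],[317,199]):
    c,d=rays(s,[px]); Ti=np.linalg.inv(T); c=Ti[:3,:3]@c+Ti[:3,3]; d=d@T[:3,:3]
    print(c+d[0]*((zt-.018-c[2])/d[0,2]))
Ti=np.linalg.inv(T)
for px in ([273,146],[362,145],[317,145.5]):
    c,d=rays(s,[px]); c=Ti[:3,:3]@c+Ti[:3,3]; d=d@T[:3,:3]
    print('edge',c+d[0]*((zt-.018-c[2])/d[0,2]))
E
python3 pts.py; python3 -c "
import cv2
a=cv2.imread('pics/w5.png');cv2.imwrite('pics/z6.png',cv2.resize(a[135:235,260:375],None,fx=5,fy=5,interpolation=cv2.INTER_NEAREST))"
```

```text
L [[0.5882, 0.0476], [0.5851, 0.0172], [0.5816, -0.015], [0.579, -0.0385]] 173.90824018250333
R [[0.6443, 0.0429], [0.6412, 0.0124], [0.6378, -0.0198], [0.6359, -0.0365]] 173.95622254581696
N [[0.5908, -0.044], [0.6084, -0.0462], [0.6261, -0.048]] 83.5544460204262
H [0.61571248 0.03849887 0.094     ]
bluehole px 317.0558567047119 198.08985900878906 19.696584701538086 25.580657958984375
[ 0.00046055 -0.02671946 -0.0156    ]
[ 0.00046163 -0.02726476 -0.0156    ]
edge [-0.02187389 -0.05507104 -0.0156    ]
edge [ 0.02340491 -0.05548366 -0.0156    ]
edge [ 0.00051708 -0.0552762  -0.0156    ]
```

View pics/z6.png

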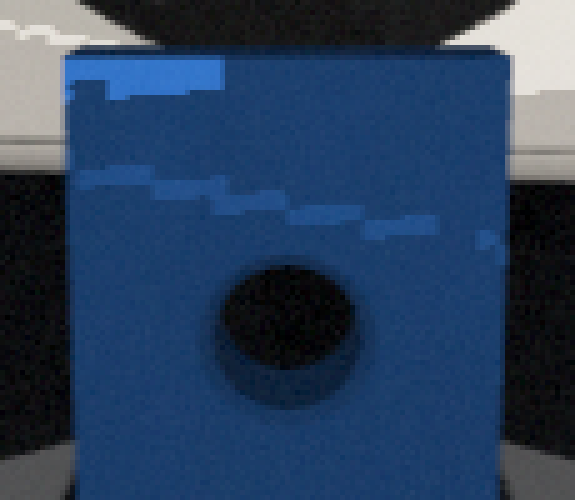

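The carrier has yaw -6.1° and centre (0.6130, 0.0136), and its edges and hole agree. I'll move blue above it.

```bash
python3 - <<'E'
from h import *
print(plan([.6124,.0133,.12],down(np.radians(-6.1))))
E
```

```text
(array([ 0.0087, -0.4644,  0.3317]), array([ 0.    , -0.0008,  0.0074]))
```

servo_tool:
  targets: "0.2 0.009 -0.46 0 0 -0.001 0.007;0.2 0.009 -0.46 0 0 -0.001 0.007;0.2 0.009 -0.464 0 0 -0.001 0.007;0.2 0.009 -0.464 0.1 0 -0.001 0.007;0.2 0.009 -0.464 0.2 0 -0.001 0.007;0.2 0.009 -0.464 0.33 0 -0.001 0.007;0.2 0.009 -0.464 0.33 0 -0.001 0.007;0.2 0.009 -0.464 0.33 0 -0.001 0.007;0.2 0.009 -0.464 0.33 0 -0.001 0.007;0.2 0.009 -0.464 0.33 0 -0.001 0.007"

```text
time: 6.98
tool_pos: [0.6148, 0.0114, 0.124]
ee_rot: [3.141, -0.006, -0.107]
wrist_force: [0.4, 0.6, -4.9]
width: 0.0458
```

```bash
python3 - <<'E'
from h import *
s=snap('wrist','w6')
o=get_obs();print(o['tool_pos'],o['ee_rot'],o['qvel'].round(3),o['wrist_force'])
print(plan([.6124,.0133,.0985],down(np.radians(-6.1))))
E
```

```text
[0.61486002 0.01123363 0.12397611] [ 3.14118005 -0.00592778 -0.1074002 ] [-0.004  0.     0.008 -0.001 -0.002  0.001] [ 0.07990304 -0.06321604 -3.96364056]
(array([-0.0113, -0.0072,  0.1018]), array([ 0.0001, -0.0019, -0.0003]))
```

View pics/w6.png

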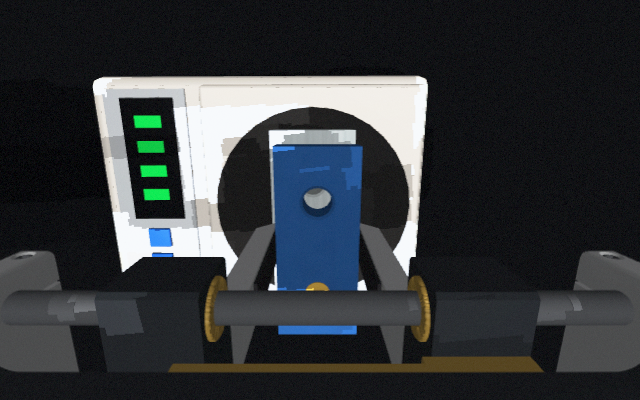

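servo_tool:
  targets: "0.2 -0.011 -0.007 0.07 0 -0.002 0;0.2 -0.011 -0.007 0.07 0 -0.002 0;0.2 -0.011 -0.007 0.07 0 -0.002 0;0.2 -0.011 -0.007 0.07 0 -0.002 0"

```text
time: 7.37
tool_pos: [0.6111, 0.0131, 0.1043]
ee_rot: [3.141, 0.004, -0.108]
wrist_force: [0.8, -0.5, -5.1]
width: 0.0459
```

```bash
python3 - <<'E'
from h import *
s=snap('wrist','w7')
o=get_obs();print(o['tool_pos'],o['ee_rot'],o['wrist_force'])
print(plan([.6124,.0133,.0985],down(np.radians(-6.1))))
a=s['image'][:,:,::-1];cv2.imwrite('pics/z7.png',cv2.resize(a[115:235,250:380],None,fx=5,fy=5,interpolation=cv2.INTER_NEAREST))
T=pose()
y=np.array([.1063,.9943,0]);x=np.array([.9943,-.1063,0]); C=np.array([.6130,.0136,.094])
print(proj(s,[C+.06*y-.028*x,C+.06*y+.028*x,C+.025*y]))
E
```

```text
[0.61129578 0.013062   0.1044914 ] [ 3.14097161  0.00380167 -0.10769991] [-0.10096892  0.26635656 -4.53403268]
(array([ 0.0044, -0.0014,  0.0239]), array([ 0.0002,  0.0012, -0.0004]))
[[271.18775391 133.00537103]
 [367.07015522 132.70893087]
 [319.1927592  191.40805202]]
```

View pics/z7.png

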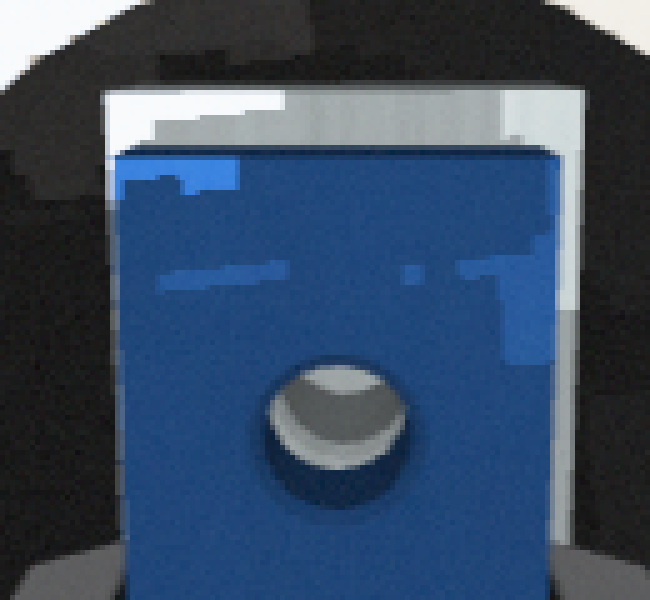

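servo_tool:
  targets: "0.2 0.004 -0.001 0.024 0 0.0006 0;0.2 0.004 -0.001 0.024 0 0.0006 0;0.2 0.004 -0.001 0.024 0 0.0006 0;0.2 0.004 -0.001 0.024 0 0.0006 0"

```text
time: 7.75
tool_pos: [0.6114, 0.0134, 0.0969]
ee_rot: [3.141, 0.005, -0.108]
wrist_force: [0.2, -0.2, -5.0]
width: 0.0456
```

```bash
python3 - <<'E'
from h import *
s=snap('wrist','w8')
o=get_obs();print(o['tool_pos'],o['ee_rot'],o['wrist_force'])
print(plan([.6124,.0133,.0964],down(np.radians(-6.1))))
a=s['image'][:,:,::-1];cv2.imwrite('pics/z8.png',cv2.resize(a[115:235,250:380],None,fx=5,fy=5,interpolation=cv2.INTER_NEAREST))
E
```

```text
[0.6114993  0.01343654 0.09705882] [ 3.14093609  0.00424636 -0.10746966] [-0.1291806   0.02128461 -5.06763641]
(array([0.0037, 0.0002, 0.0026]), array([ 0.0002,  0.0014, -0.0003]))
```

View pics/z8.png

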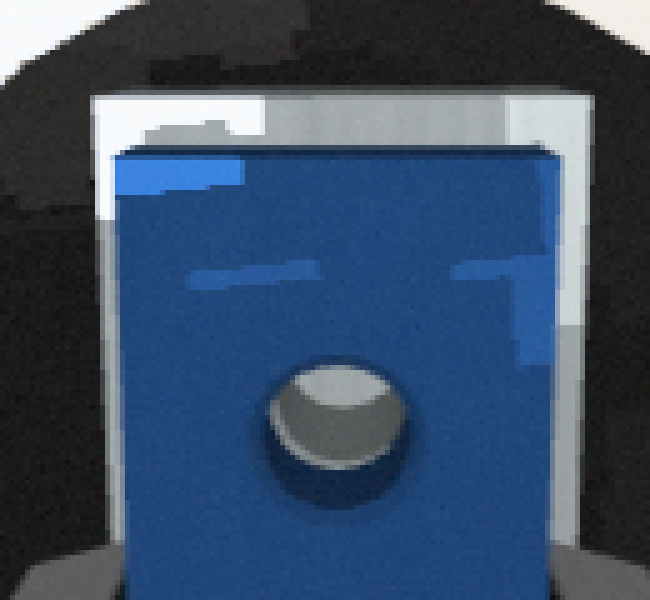

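servo_tool:
  targets: "0.2 0.004 0 0 0 0.001 0;0.2 0.004 0 0 0 0.001 0;0.2 0.004 0 0.004 0 0.001 0;0.2 0.004 0 0.004 0 0.001 0"

```text
time: 8.13
tool_pos: [0.6127, 0.0133, 0.0965]
ee_rot: [3.141, 0.0, -0.107]
wrist_force: [0.1, -0.5, -3.6]
width: 0.0454
```

```bash
python3 - <<'E'
from h import *
s=snap('wrist','w9')
o=get_obs();print(o['tool_pos'],o['ee_rot'],o['wrist_force'])
print(plan([.6124,.0133,.0964],down(np.radians(-6.1))))
a=s['image'][:,:,::-1];cv2.imwrite('pics/z9.png',cv2.resize(a[115:235,250:380],None,fx=5,fy=5,interpolation=cv2.INTER_NEAREST))
E
```

```text
[0.61270191 0.01334612 0.09649219] [ 3.14099031e+00  3.28679807e-04 -1.07422798e-01] [-0.21954048 -0.92446558 -4.18848272]
(array([-0.0012,  0.0003,  0.0004]), array([ 0.0002,  0.0001, -0.0003]))
```

View pics/z9.png

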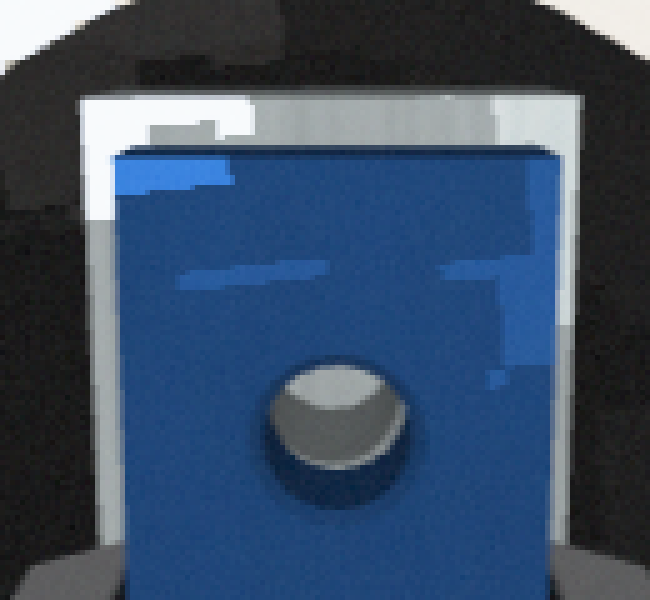

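servo_tool:
  targets: "0.2 -0.003 0 0 0 0 0;0.2 -0.003 0 0 0 0 0;0.2 -0.003 0 0.003 0 0 0;0.2 -0.003 0 0.003 0 0 0"

```text
time: 8.52
tool_pos: [0.6121, 0.0134, 0.0964]
ee_rot: [3.141, -0.0, -0.108]
wrist_force: [-0.5, -0.0, 1.3]
width: 0.0457
```

```bash
python3 - <<'E'
from h import *
s=snap('wrist','w10')
o=get_obs();print(o['tool_pos'],o['ee_rot'],o['wrist_force'])
print(plan([.6124,.0133,.0964],down(np.radians(-6.1))))
a=s['image'][:,:,::-1];cv2.imwrite('pics/z10.png',cv2.resize(a[115:235,250:380],None,fx=5,fy=5,interpolation=cv2.INTER_NEAREST))
E
```

```text
[0.61217119 0.01338995 0.09647202] [ 3.14099013e+00 -4.84046863e-04 -1.07456256e-01] [-0.02924423  0.15694287  2.00123552]
(array([0.0009, 0.0003, 0.0003]), array([ 0.0002, -0.0002, -0.0003]))
```

View pics/z10.png

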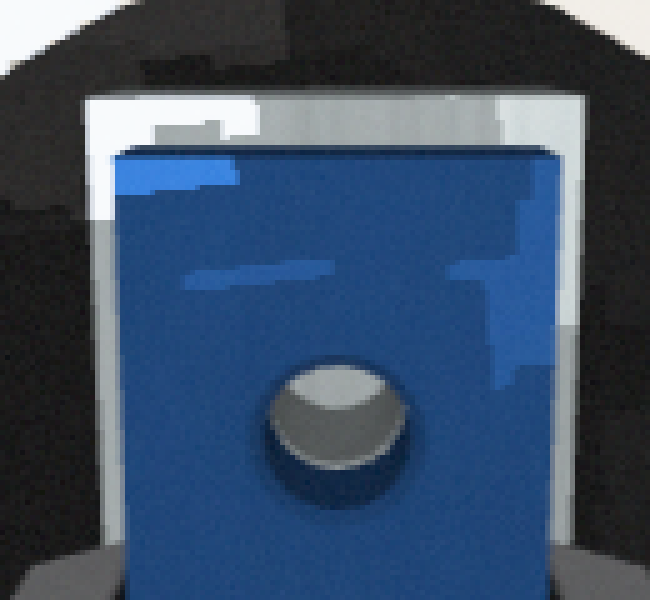

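Blue is seated: the wrist z force went from -5 to +2 N, and the margins are even. Releasing.

servo_tool:
  targets: "0.65 0 0 0 0 0 0;0.65 0 0 0 0 0 0;0.65 0 0 0 0 0 0;0.65 0 0 0 0 0 0;0.7 0 0 -0.05 0 0 0;0.8 0 0 -0.2 0 0 0;1 0 0 -0.32 0 0 0;1 0 0 -0.32 0 0 0;1 0 0 -0.32 0 0 0;1 0 0 -0.32 0 0 0;1 0 0 -0.32 0 0 0"

```text
time: 9.48
tool_pos: [0.611, 0.0135, 0.1737]
ee_rot: [3.141, 0.004, -0.107]
wrist_force: [0.2, 0.8, -0.6]
width: 0.0935
```

```bash
python3 - <<'E'
from h import *
s=snap('wrist','w11')
np.save('pics/w11.npy',s,allow_pickle=True)
o=get_obs();print(o['tool_pos'],o['ee_rot'],o['wrist_force'])
a=s['image'][:,:,::-1];cv2.imwrite('pics/z11.png',cv2.resize(a[90:270,220:420],None,fx=4,fy=4,interpolation=cv2.INTER_NEAREST)[:600])
print(plan([.5682,.3587,.2],down(np.radians(17.4))))
E
```

```text
[0.61082843 0.01350681 0.17338152] [ 3.14079933  0.00464736 -0.10751759] [0.26421444 0.88391701 0.48774828]
(array([-0.3182, -1.3544, -0.1061]), array([-1.000e-04,  1.500e-03, -1.309e-01]))
```

View pics/z11.png

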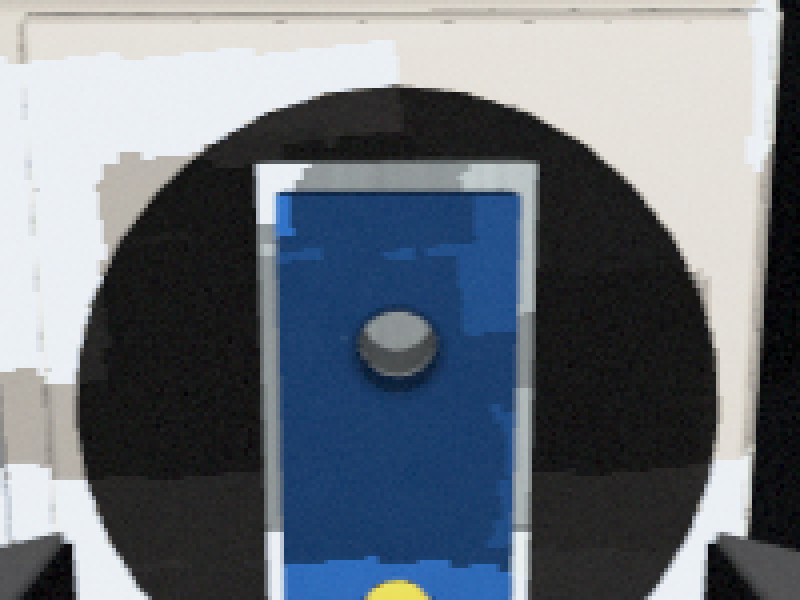

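servo_tool:
  targets: "1 -0.2 -0.9 -0.1 0 0 -0.1;1 -0.2 -0.9 -0.1 0 0 -0.1;1 -0.2 -0.9 -0.1 0 0 -0.1;1 -0.2 -0.9 -0.1 0 0 -0.1;1 -0.2 -0.9 -0.1 0 0 -0.1;1 -0.2 -0.9 -0.1 0 0 -0.1;1 -0.2 -0.9 -0.1 0 0 -0.1;1 -0.2 -0.9 -0.1 0 0 -0.1;1 -0.2 -0.9 -0.1 0 0 -0.1"

```text
time: 10.28
tool_pos: [0.5859, 0.2417, 0.1988]
ee_rot: [3.14, 0.004, 0.206]
wrist_force: [0.6, -0.7, -0.3]
width: 0.0937
```

```bash
python3 - <<'E'
from h import *
s=snap('wrist','w12')
o=get_obs();print(o['tool_pos'],o['ee_rot'])
z=.016; m=hsvmask(s,(26,120,60),(35,255,255))
for r in rectfit(s,m,z): print(np.round(r[:5],4)); print(holes(s,m,r[5],z))
print(plan([.5682,.3587,.11],down(np.radians(17.4))))
E
```

```text
[0.58615106 0.24111436 0.19898637] [3.14044758 0.00340516 0.20524886]
[ 0.5653  0.3687 47.5279 70.4068 17.4463]
[(array([321. ,  46.5]), 161.5, array([0.5605, 0.383 ]), array([ 9, 18, 19], dtype=uint8))]
[ 0.5945  0.2191 18.605  35.3797 79.8793]
[]
(array([ 0.0268, -0.4755,  0.3553]), array([ 0.0003,  0.0011, -0.0313]))
```

View pics/w12.png

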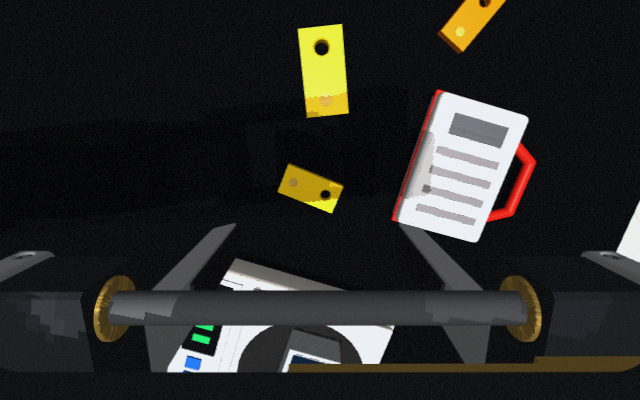

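servo_tool:
  targets: "1 0.027 -0.475 0.35 0 0.001 -0.031;1 0.027 -0.475 0.35 0 0.001 -0.031;1 0.027 -0.475 0.35 0 0.001 -0.031;1 0.027 -0.475 0.35 0 0.001 -0.031;1 0.027 -0.475 0.35 0 0.001 -0.031;1 0.027 -0.475 0.35 0 0.001 -0.031;1 0.027 -0.475 0.35 0 0.001 -0.031"

```text
time: 10.92
tool_pos: [0.5696, 0.3584, 0.1134]
ee_rot: [3.141, -0.003, 0.302]
wrist_force: [0.3, 0.7, 0.9]
width: 0.094
```

```bash
python3 - <<'E'
from h import *
s=snap('wrist','w13')
o=get_obs();print(o['tool_pos'],o['ee_rot'])
z=.016; m=hsvmask(s,(21,120,50),(36,255,255))
r=rectfit(s,m,z)[0]; print(np.round(r[:5],4)); print(holes(s,m,r[5],z))
print(plan([r[0],r[1],.005],down(np.radians(r[4]))))
E
```

```text
[0.56992758 0.35840641 0.11426444] [ 3.14101528 -0.00426326  0.30158379]
[ 0.5678  0.3597 47.4153 91.1083 17.4758]
[(array([314.9, 167.6]), 154.5, array([0.56  , 0.3844]), array([ 5,  9, 15], dtype=uint8))]
(array([-0.0085, -0.0079,  0.437 ]), array([ 0.0002, -0.0014, -0.0011]))
```

View pics/w13.png

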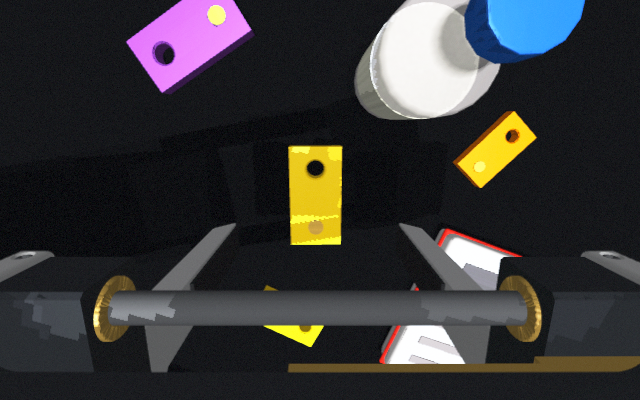

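servo_tool:
  targets: "1 -0.008 -0.008 0.42 0 -0.001 -0.001;1 -0.008 -0.008 0.42 0 -0.001 -0.001;1 -0.008 -0.008 0.42 0 -0.001 -0.001;1 -0.008 -0.008 0.42 0 -0.001 -0.001;1 -0.008 -0.008 0.42 0 -0.001 -0.001;1 -0.008 -0.008 0.42 0 -0.001 -0.001"

```text
time: 11.47
tool_pos: [0.5683, 0.3614, 0.011]
ee_rot: [-3.141, -0.004, 0.306]
wrist_force: [-0.1, 0.2, 0.3]
width: 0.0941
```

```bash
python3 - <<'E'
from h import *
o=get_obs();print(o['tool_pos'],o['ee_rot'],o['wrist_force'])
print(plan([.5678,.3597,.004],down(np.radians(17.4))))
E
```

```text
[0.56830674 0.36136131 0.01098652] [-3.14113289 -0.0035112   0.30575512] [-0.08405763  0.17104169  0.33522808]
(array([-0.004 ,  0.0057,  0.0279]), array([-0.0001, -0.0011,  0.0007]))
```

servo_tool:
  targets: "1 -0.003 0.005 0.022 0 -0.001 0.001;1 -0.003 0.005 0.022 0 -0.001 0.001;0.5 -0.003 0.005 0.022 0 -0.001 0.001;0.2 -0.003 0.005 0.022 0 -0.001 0.001;0.2 -0.003 0.005 0.022 0 -0.001 0.001;0.2 -0.003 0.005 0.022 0 -0.001 0.001;0.2 -0.003 0.005 0.022 0 -0.001 0.001;0.2 -0.003 0.005 0.022 0 -0.001 0.001;0.2 -0.003 0.005 0.022 0 -0.001 0.001;0.2 -0.003 0.005 0.022 0 -0.001 0.001;0.2 -0.003 0.005 0.022 0 -0.001 0.001;0.2 -0.003 0.005 0.022 0 -0.001 0.001"

```text
time: 12.47
tool_pos: [0.5661, 0.3601, 0.0021]
ee_rot: [3.141, 0.004, 0.304]
wrist_force: [1.1, 0.4, -1.4]
width: 0.0457
```

```bash
python3 - <<'E'
from h import *
s=snap('wrist','w14')
o=get_obs();print(o['tool_pos'],o['ee_rot'],o['wrist_force'],o['width'])
a=s['image'][:,:,::-1];cv2.imwrite('pics/z14.png',cv2.resize(a[115:275,240:400],None,fx=3.7,fy=3.7,interpolation=cv2.INTER_NEAREST))
E
```

```text
[0.56608446 0.36015443 0.00214253] [3.14143262 0.00361491 0.30402306] [ 1.08969977 -0.24506965 -0.70728548] 0.045931561626355324
```

View pics/w14.png

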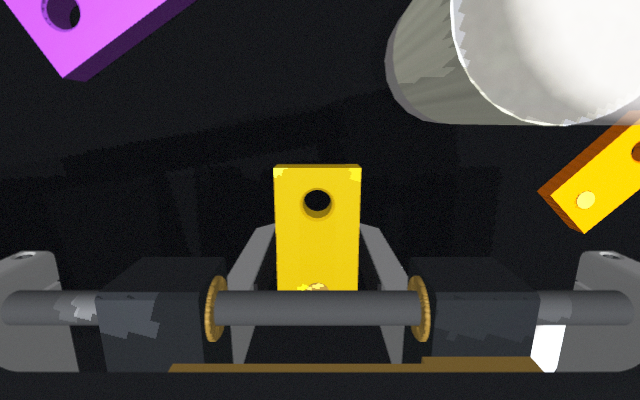

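servo_tool:
  targets: "0.2 0 0 -0.1 0 0 0;0.2 0 0 -0.3 0 0 0;0.2 0 0 -0.5 0 0 0;0.2 0 0.05 -0.7 0 0 0.01;0.2 0 0.2 -0.85 0 0 0.03;0.2 0 0.4 -0.85 0 0 0.06;0.2 0.1 0.6 -0.85 0 0 0.09;0.2 0.2 0.8 -0.85 0 0 0.11;0.2 0.3 1 -0.85 0 0 0.13;0.2 0.3 1 -0.85 0 0 0.13;0.2 0.3 1 -0.85 0 0 0.13"

```text
time: 13.43
tool_pos: [0.714, 0.1405, 0.2121]
ee_rot: [3.137, 0.007, -0.107]
wrist_force: [0.5, 1.1, -4.7]
width: 0.0457
```

```bash
python3 - <<'E'
from h import *
s=snap('wrist','w15'); np.save('pics/w15.npy',s,allow_pickle=True)
o=get_obs();print(o['tool_pos'],o['ee_rot'],o['wrist_force'],o['width'])
a=s['image'][:,:,::-1];cv2.imwrite('pics/z15.png',cv2.resize(a[140:240,260:375],None,fx=5,fy=5,interpolation=cv2.INTER_NEAREST))
print(plan([.6120,.0133,.20],down(np.radians(-6.1))))
E
```

```text
[0.71719108 0.13512229 0.21080367] [ 3.13367453  0.00447567 -0.11336962] [ 2.67683309 -3.15600993 -4.2347543 ] 0.045506280563393044
(array([-0.3627,  0.5314,  0.049 ]), array([ 0.0025,  0.0014, -0.0022]))
```

View pics/z15.png

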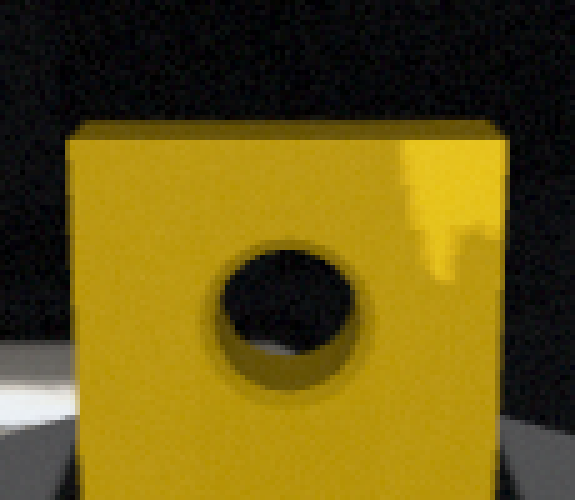

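```bash
python3 - <<'E'
from h import *
s=np.load('pics/w15.npy',allow_pickle=True).item(); s['T']=s['T_tool_cam']
print(onplane(s,[[317.4,204],[273.5,167.9],[361.5,167.9],[317.5,167.9]],-.0139))
s['T']=s['T_tool_cam']
print('blue',onplane(s,[[317.3,201.8],[317,146]],-.0156))
E
```

```text
[[ 0.00068858 -0.02410527 -0.0139    ]
 [-0.02221754 -0.0436433  -0.0139    ]
 [ 0.02377012 -0.04354833 -0.0139    ]
 [ 0.00077387 -0.04359482 -0.0139    ]]
blue [[ 0.00063519 -0.02575376 -0.0156    ]
 [ 0.00053434 -0.0550428  -0.0156    ]]
```

```bash
python3 - <<'E'
from h import *
print(plan([.6122,.0149,.145],down(np.radians(-6.1))))
E
```

```text
(array([-0.3617,  0.5232,  0.269 ]), array([ 0.0025,  0.0014, -0.0022]))
```

servo_tool:
  targets: "0.2 -0.36 0.52 0.05 0 0 0;0.2 -0.36 0.52 0.05 0 0 0;0.2 -0.36 0.52 0.05 0 0 0;0.2 -0.36 0.52 0.1 0 0 0;0.2 -0.36 0.52 0.2 0 0 0;0.2 -0.36 0.52 0.26 0 0 0;0.2 -0.36 0.52 0.26 0 0 0;0.2 -0.36 0.52 0.26 0 0 0;0.2 -0.36 0.52 0.26 0 0 0"

```text
time: 14.23
tool_pos: [0.6099, 0.0247, 0.1505]
ee_rot: [3.14, 0.004, -0.104]
wrist_force: [0.8, 0.1, -3.6]
width: 0.0456
```

```bash
python3 - <<'E'
from h import *
o=get_obs();print(o['tool_pos'],o['ee_rot'],o['wrist_force'],o['qvel'].round(3))
s=snap('wrist','w16')
print(plan([.6122,.0149,.120],down(np.radians(-6.1))))
E
```

```text
[0.60993022 0.02466858 0.15046073] [ 3.13964247  0.00378482 -0.10378975] [ 0.77040181  0.1347605  -3.6259623 ] [ 0.002 -0.011 -0.033 -0.001 -0.002 -0.   ]
(array([0.0113, 0.0382, 0.125 ]), array([0.0006, 0.0007, 0.0009]))
```

View pics/w16.png

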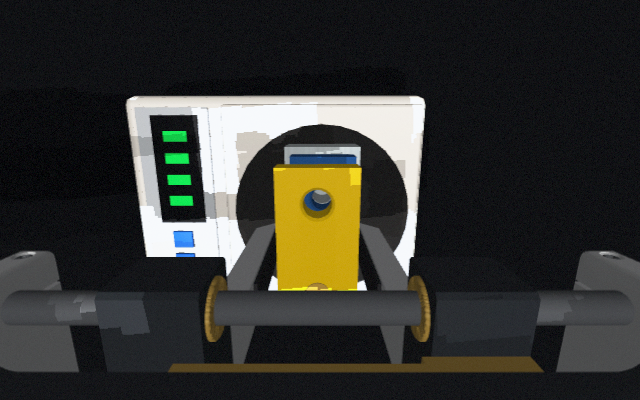

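servo_tool:
  targets: "0.2 0.01 0.038 0.05 0 0 0.001;0.2 0.01 0.038 0.1 0 0 0.001;0.2 0.01 0.038 0.1 0 0 0.001;0.2 0.01 0.038 0.1 0 0 0.001;0.2 0.01 0.038 0.1 0 0 0.001"

```text
time: 14.7
tool_pos: [0.6109, 0.0146, 0.1245]
ee_rot: [3.14, 0.005, -0.108]
wrist_force: [-0.1, 0.9, -3.5]
width: 0.0458
```

```bash
python3 - <<'E'
from h import *
o=get_obs();print(o['tool_pos'],o['ee_rot'],o['wrist_force'],o['qvel'].round(3))
s=snap('wrist','w17')
print(plan([.6122,.0149,.1165],down(np.radians(-6.1))))
a=s['image'][:,:,::-1];cv2.imwrite('pics/z17.png',cv2.resize(a[125:245,250:380],None,fx=5,fy=5,interpolation=cv2.INTER_NEAREST))
E
```

```text
[0.61091468 0.0145708  0.12447783] [ 3.13963444  0.00498841 -0.1075156 ] [-0.14639913  0.92155439 -3.54067569] [ 0.003 -0.011 -0.019 -0.    -0.001  0.   ]
(array([ 0.0037, -0.0017,  0.0344]), array([ 0.0006,  0.0012, -0.0003]))
```

View pics/z17.png

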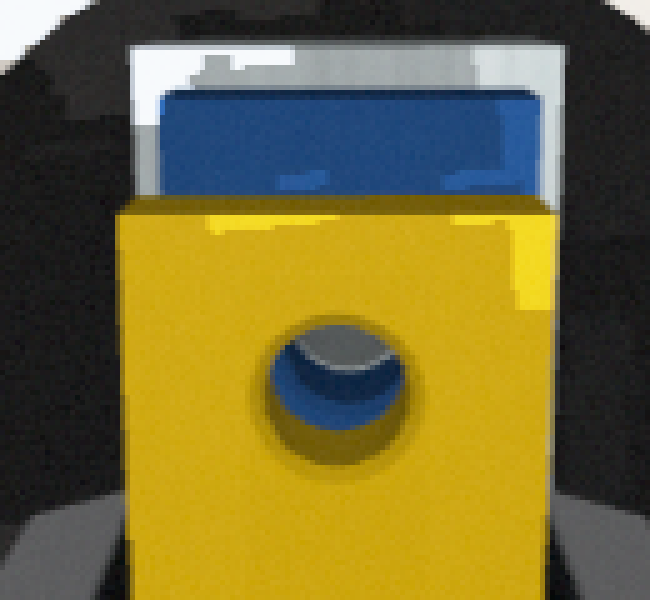

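servo_tool:
  targets: "0.2 0.005 -0.002 0.015 0 0.0005 0;0.2 0.005 -0.002 0.03 0 0.0005 0;0.2 0.005 -0.002 0.03 0 0.0005 0;0.2 0.005 -0.002 0.03 0 0.0005 0;0.2 0.005 -0.002 0.03 0 0.0005 0"

```text
time: 15.17
tool_pos: [0.6123, 0.0149, 0.1175]
ee_rot: [3.14, 0.002, -0.107]
wrist_force: [-0.7, 0.5, -3.6]
width: 0.0461
```

```bash
python3 - <<'E'
from h import *
o=get_obs();print(o['tool_pos'],o['ee_rot'],o['wrist_force'],o['qvel'].round(3))
s=snap('wrist','w18')
print(plan([.6122,.0149,.1141],down(np.radians(-6.1))))
a=s['image'][:,:,::-1];cv2.imwrite('pics/z18.png',cv2.resize(a[125:245,250:380],None,fx=5,fy=5,interpolation=cv2.INTER_NEAREST))
E
```

```text
[0.61234322 0.01490935 0.11746851] [ 3.13951910e+00  2.48016258e-03 -1.07387206e-01] [-0.69998106  0.53913107 -3.56650746] [-0.001 -0.003 -0.003  0.001  0.002 -0.001]
(array([-0.0008, -0.    ,  0.0141]), array([ 0.0007,  0.0007, -0.0003]))
```

View pics/z18.png

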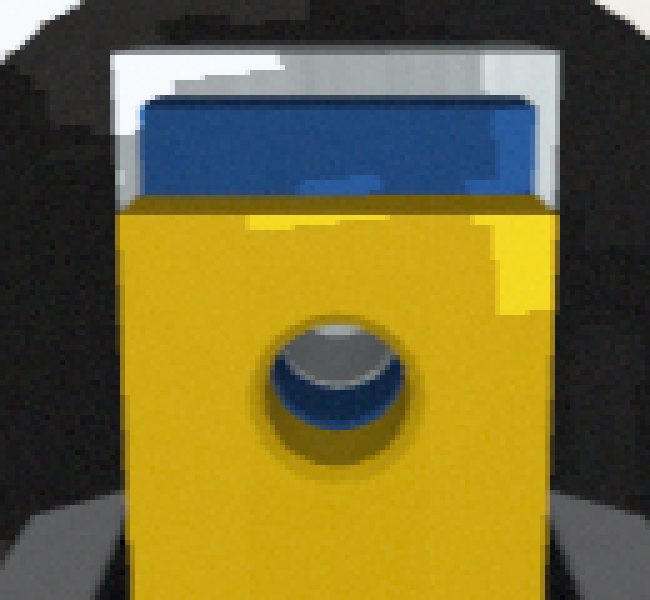

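servo_tool:
  targets: "0.2 0 0 0.007 0 0 0;0.2 0 0 0.013 0 0 0;0.2 0 0 0.014 0 0 0;0.2 0 0 0.014 0 0 0"

```text
time: 15.55
tool_pos: [0.6125, 0.0148, 0.1141]
ee_rot: [3.14, 0.002, -0.108]
wrist_force: [0.1, -0.2, -2.6]
width: 0.0456
```

```bash
python3 - <<'E'
from h import *
o=get_obs();print(o['tool_pos'],o['ee_rot'],o['wrist_force'],o['qvel'].round(3))
s=snap('wrist','w19')
print(get_obs()['wrist_force'])
print(plan([.6122,.0149,.1141],down(np.radians(-6.1))))
a=s['image'][:,:,::-1];cv2.imwrite('pics/z19.png',cv2.resize(a[125:245,250:380],None,fx=5,fy=5,interpolation=cv2.INTER_NEAREST))
E
```

```text
[0.61247604 0.01481977 0.11413372] [ 3.13957525e+00  1.99287141e-03 -1.07500902e-01] [ 0.14419146 -0.24753595 -2.57778244] [ 0.001 -0.001 -0.001 -0.001 -0.002 -0.002]
[ 0.46124022 -0.30333075 -3.57375466]
(array([-0.0011, -0.0002,  0.    ]), array([ 0.0006,  0.0006, -0.0003]))
```

View pics/z19.png

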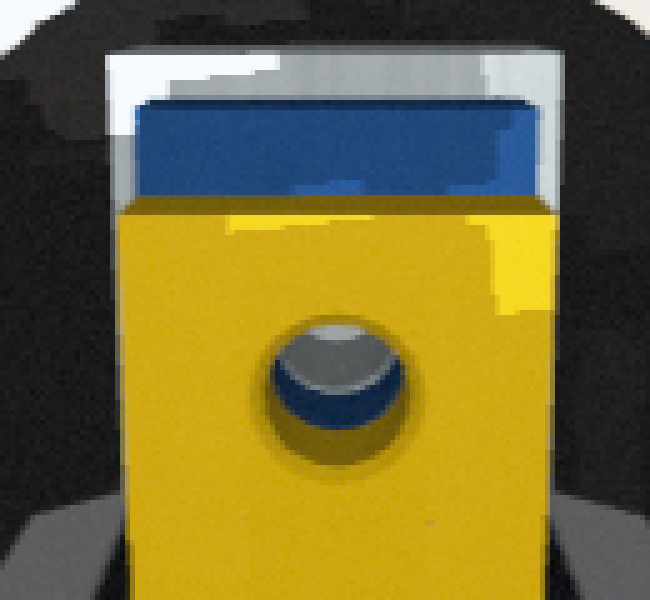

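Alignment is good. It's barely touching, so I'll go down another 0.75 mm.

servo_tool:
  targets: "0.2 0 0 0.003 0 0 0;0.2 0 0 0.003 0 0 0;0.2 0 0 0.003 0 0 0"

```text
time: 15.85
tool_pos: [0.6125, 0.0148, 0.1141]
ee_rot: [3.14, 0.002, -0.107]
wrist_force: [-1.2, -1.0, 0.2]
width: 0.0461
```

```bash
python3 - <<'E'
from h import *
o=get_obs();print(o['tool_pos'],o['ee_rot'],o['wrist_force'],o['qvel'].round(3))
E
```

```text
[0.61246562 0.01484529 0.11406943] [ 3.13953259e+00  1.67353189e-03 -1.07470066e-01] [-1.16273728 -1.04709242  0.162723  ] [-0.    -0.001  0.001  0.001 -0.002 -0.   ]
```

servo_tool:
  targets: "0.65 0 0 0 0 0 0;0.65 0 0 0 0 0 0;0.65 0 0 0 0 0 0;0.65 0 0 0 0 0 0;0.7 0 0 -0.05 0 0 0;0.8 0 0 -0.2 0 0 0;1 0 0 -0.36 0 0 0;1 0 0 -0.4 0 0 0;1 0 0 -0.4 0 0 0;1 0 0 -0.4 0 0 0;1 0 0 -0.4 0 0 0"

```text
time: 16.77
tool_pos: [0.6118, 0.0151, 0.2113]
ee_rot: [3.139, 0.005, -0.107]
wrist_force: [-0.3, -0.3, -1.1]
width: 0.0938
```

```bash
python3 - <<'E'
from h import *
o=get_obs();print(o['tool_pos'],o['ee_rot'],o['wrist_force'],o['qvel'].round(3))
s=snap('wrist','w20'); np.save('pics/w20.npy',s,allow_pickle=True)
a=s['image'][:,:,::-1];cv2.imwrite('pics/z20.png',cv2.resize(a[90:270,220:420],None,fx=4,fy=4,interpolation=cv2.INTER_NEAREST)[:600])
z=.128; m=hsvmask(s,(21,120,50),(36,255,255))
r=rectfit(s,m,z)[0]; print(np.round(r[:5],4)); print(holes(s,m,r[5],z))
E
```

```text
[0.61180217 0.01506952 0.21134916] [ 3.13936281  0.00549498 -0.10748207] [-0.26967514 -0.31481084 -1.05350588] [ 0.     0.015  0.024  0.001  0.003 -0.001]
[ 6.13000e-01  1.44000e-02  4.56974e+01  8.97791e+01 -6.24620e+00]
[(array([318.4, 173.1]), 195.0, array([0.6157, 0.04  ]), array([77, 80, 81], dtype=uint8))]
```

View pics/z20.png

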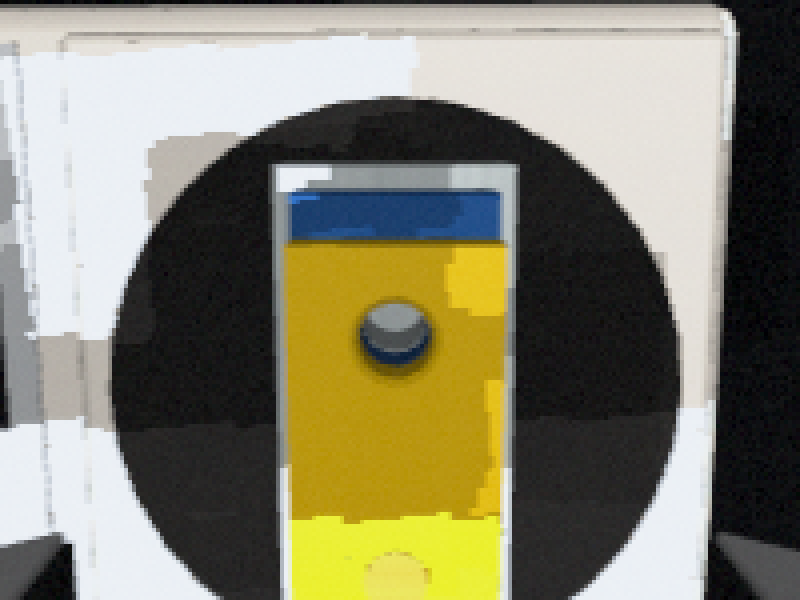

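The yellow weight is on blue, with centre (0.6130, 0.0144) and yaw -6.2°. Its hole is at about (0.6157, 0.039). Next I'll get a rough pin axis from the side and top pictures.

```bash
python3 - <<'E'
from h import *
cams=[]
for n in('top','side'):
    s=np.load(f'pics/{n}0.npy',allow_pickle=True).item(); s['T']=s['world_from_camera']
    h=cv2.cvtColor(s['image'],cv2.COLOR_RGB2HSV); m=cv2.inRange(h,np.array((0,150,60)),np.array((8,255,255)))|cv2.inRange(h,np.array((172,150,60)),np.array((180,255,255)))
    for c in blobs(m,15):
        print(n,np.round(cv2.minAreaRect(c),1) if 0 else cv2.minAreaRect(c))
    cams.append(s)
a=cams[0]['image'][:,:,::-1];cv2.imwrite('pics/zt.png',cv2.resize(a[160:230,405:475],None,fx=8,fy=8,interpolation=cv2.INTER_CUBIC))
a=cams[1]['image'][:,:,::-1];cv2.imwrite('pics/zs.png',cv2.resize(a[115:180,310:375],None,fx=8,fy=8,interpolation=cv2.INTER_CUBIC))
E
```

```text
top ((247.16415405273438, 119.22452545166016), (30.05855941772461, 8.687444686889648), 2.4895529747009277)
top ((438.0, 198.0), (10.0, 8.0), 90.0)
side ((179.37779235839844, 246.76609802246094), (7.648743629455566, 31.827476501464844), 46.46879959106445)
side ((344.1922607421875, 133.46151733398438), (8.59785270690918, 19.414505004882812), 33.6900634765625)
side ((612.8001098632812, 366.9000244140625), (6.7082037925720215, 25.043960571289062), 26.56505012512207)
side ((226.4946746826172, 254.92723083496094), (2.717682123184204, 31.99296760559082), 40.81508255004883)
side ((183.68650817871094, 274.9091491699219), (36.054569244384766, 2.836118698120117), 19.025606155395508)
```

View pics/zt.png

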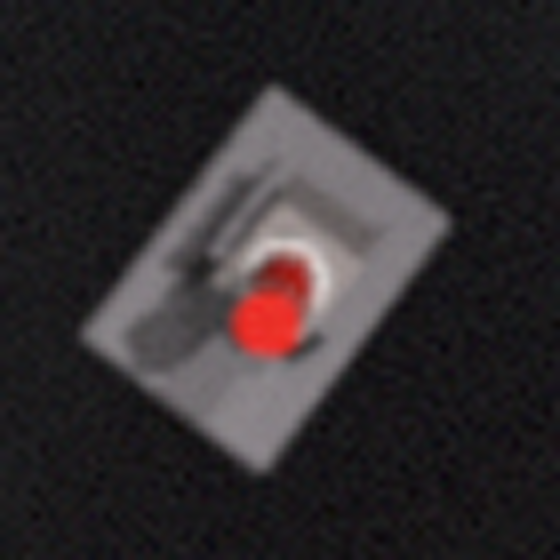

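View pics/zs.png

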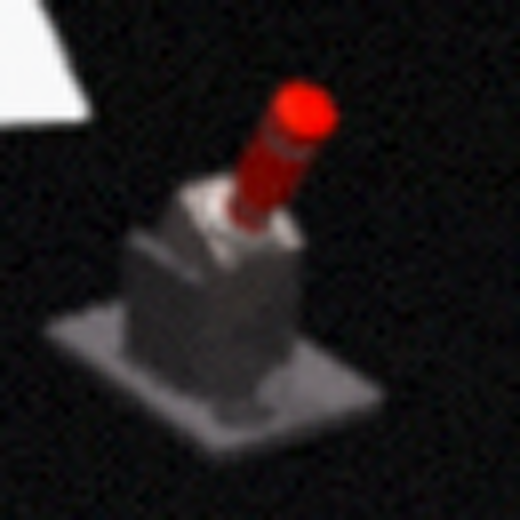

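```bash
python3 - <<'E'
from h import *
S={}
for n in('top','side'):
    s=np.load(f'pics/{n}0.npy',allow_pickle=True).item(); s['T']=s['world_from_camera'];S[n]=s
z=lambda p,o:[(p[0]+.5)/8-.5+o[0],(p[1]+.5)/8-.5+o[1]]
c=onplane(S['top'],[z(p,(405,160)) for p in((275,85),(452,222),(262,472),(82,335))],.012); print(c.round(4),c.mean(0))
for a,b in((3,0),(2,1)): d=c[b]-c[a]; print(np.degrees(np.arctan2(d[1],d[0])),np.linalg.norm(d))
for a,b in((0,1),(3,2)): d=c[b]-c[a]; print(np.degrees(np.arctan2(d[1],d[0]))+90,np.linalg.norm(d))
def tri(p,q):
    a,d=rays(S['top'],[p]);b,e=rays(S['side'],[q]); d=d[0]/np.linalg.norm(d);e=e[0]/np.linalg.norm(e)
    k=np.linalg.lstsq(np.c_[d,-e],b-a,rcond=None)[0]; P,Q=a+k[0]*d,b+k[1]*e; return (P+Q)/2,np.linalg.norm(P-Q)
cap=tri(z((267,322),(405,160)),z((305,110),(310,115))); print('cap',cap)
print('capz',onplane(S['top'],[z((267,322),(405,160))],.1518),onplane(S['side'],[z((305,110),(310,115))],.1518))
E
```

```text
[[ 0.6486 -0.3311  0.012 ]
 [ 0.5938 -0.4005  0.012 ]
 [ 0.4934 -0.3212  0.012 ]
 [ 0.5472 -0.2513  0.012 ]] [ 0.5707453  -0.32602293  0.012     ]
-38.19294499039256 0.1290840691870942
-38.29695090976166 0.12790211885203343
-38.37043476638772 0.08842513389052527
-37.60291242939769 0.08819721254098052
cap (array([ 0.5293396 , -0.29283923,  0.14924882]), np.float64(0.0002236882326498337))
capz [[ 0.52901446 -0.29222653  0.1518    ]] [[ 0.52790904 -0.28739751  0.1518    ]]
```

The stand's yaw is about -38°, so the pin axis is about (-0.394, 0.309, 0.866) with its origin near (0.559, -0.316, 0.086). I'll plan a hover along the pin axis.

```bash
cat >> h.py <<'E'
def pinrot(psi=-38.1,tilt=30.):
    p=np.radians(psi);t=np.radians(tilt)
    l=np.array([-np.cos(p),-np.sin(p),0]); a=np.sin(t)*l+np.cos(t)*np.array([0,0,1.])
    x=np.array([-np.sin(p),np.cos(p),0]); z=-a; y=np.cross(z,x); return np.c_[x,y,z],a
E
python3 - <<'E'
from h import *
Rm,a=pinrot(); O=np.array([.559,-.3155,.086])
print(Rm,O+.155*a); print(plan(O+.155*a,Rm))
# via
print(plan([.56,-.15,.26],R.from_matrix(Rm).as_matrix()))
E
```

```text
[[ 0.61703588  0.68150572  0.39346751]
 [ 0.78693502 -0.53436874 -0.30851794]
 [ 0.          0.5        -0.8660254 ]] [ 0.49801254 -0.26767972  0.22023394]
(array([-0.3303,  1.1734, -0.0336]), array([-0.1525,  0.0867, -0.3143]))
(array([-0.1354,  0.6791, -0.1951]), array([-0.1525,  0.0867, -0.3143]))
```

servo_tool:
  targets: "1 0 0.3 -0.15 -0.03 0.017 -0.06;1 -0.2 0.9 -0.15 -0.15 0.087 -0.314;1 -0.2 0.9 -0.15 -0.15 0.087 -0.314;1 -0.2 0.9 -0.15 -0.15 0.087 -0.314;1 -0.2 0.9 -0.15 -0.15 0.087 -0.314;1 -0.2 0.9 -0.15 -0.15 0.087 -0.314;1 -0.2 0.9 -0.15 -0.15 0.087 -0.314;1 -0.2 0.9 -0.15 -0.15 0.087 -0.314;1 -0.2 0.9 -0.15 -0.15 0.087 -0.314;1 -0.2 0.9 -0.15 -0.15 0.087 -0.314;1 -0.2 0.9 -0.15 -0.15 0.087 -0.314;1 -0.2 0.9 -0.15 -0.15 0.087 -0.314"

```text
time: 17.82
tool_pos: [0.5388, -0.2032, 0.2504]
ee_rot: [2.623, -0.008, 0.903]
wrist_force: [-0.6, 0.1, 1.4]
width: 0.0941
```

```bash
python3 - <<'E'
from h import *
o=get_obs();print(o['tool_pos'],o['qvel'].round(3),o['joint_positions'].round(2))
s=snap('wrist','w21')
Rm,a=pinrot(); O=np.array([.559,-.3155,.086])
print(plan(O+.155*a,Rm))
print(proj(s,[O,O+.076*a]))
E
```

```text
[ 0.5388135  -0.20316863  0.25038258] [ 0.004  0.012 -0.026 -0.    -0.005 -0.011] [-0.38 -0.22  1.67 -0.15  1.2  -1.26]
(array([-0.3056, -0.0342,  0.1193]), array([-0.0012, -0.0018, -0.0017]))
[[251.17057072 175.19171295]
 [234.89925047 188.29187016]]
```

View pics/w21.png

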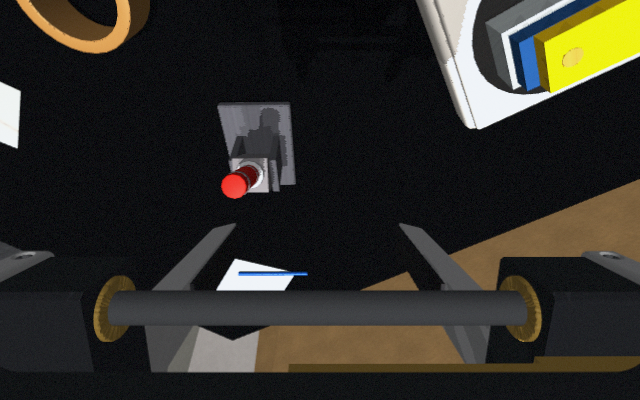

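servo_tool:
  targets: "1 -0.305 -0.034 0.119 -0.001 -0.002 -0.002;1 -0.305 -0.034 0.119 -0.001 -0.002 -0.002;1 -0.305 -0.034 0.119 -0.001 -0.002 -0.002;1 -0.305 -0.034 0.119 -0.001 -0.002 -0.002;1 -0.305 -0.034 0.119 -0.001 -0.002 -0.002;1 -0.305 -0.034 0.119 -0.001 -0.002 -0.002"

```text
time: 18.37
tool_pos: [0.4992, -0.2671, 0.2219]
ee_rot: [2.616, 0.001, 0.909]
wrist_force: [0.2, 0.5, 0.3]
width: 0.0943
```

```bash
python3 - <<'E'
from h import *
o=get_obs();print(o['tool_pos'],o['ee_rot'],o['qvel'].round(3))
s=snap('wrist','w22'); np.save('pics/w22.npy',s,allow_pickle=True)
Rm,a=pinrot(); O=np.array([.559,-.3155,.086])
print(plan(O+.155*a,Rm))
print(proj(s,[O,O+.006*a,O+.076*a]))
b=s['image'][:,:,::-1];cv2.imwrite('pics/z22.png',cv2.resize(b[130:280,240:400],None,fx=4,fy=4,interpolation=cv2.INTER_CUBIC))
E
```

```text
[ 0.4991598  -0.26712406  0.22191181] [2.61586138e+00 6.00885452e-04 9.08916121e-01] [ 0.013 -0.006  0.    -0.003 -0.001 -0.006]
(array([-0.0054, -0.0049,  0.005 ]), array([ 0.0007, -0.0004,  0.0012]))
[[316.49255238 184.4648846 ]
 [316.4815415  185.56986948]
 [316.31754902 202.02780362]]
```

View pics/z22.png

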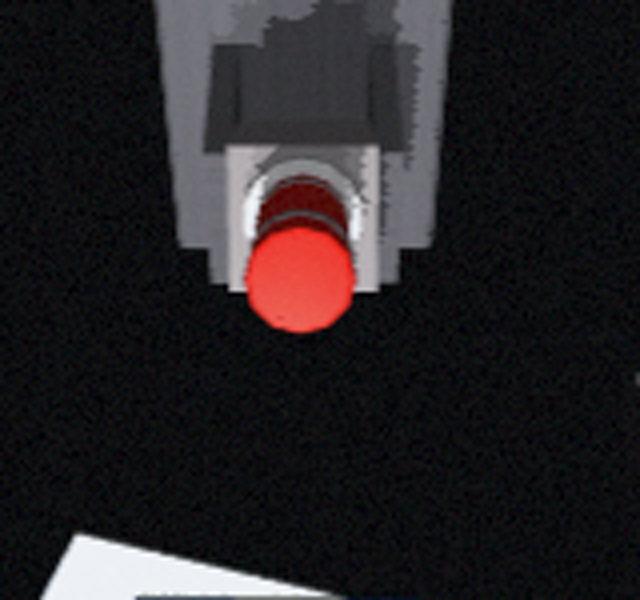

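```bash
python3 - <<'E'
from h import *
s=np.load('pics/w22.npy',allow_pickle=True).item()
h=cv2.cvtColor(s['image'],cv2.COLOR_RGB2HSV); m=cv2.inRange(h,np.array((0,120,150)),np.array((8,255,255)))|cv2.inRange(h,np.array((172,120,150)),np.array((180,255,255)))
b=blobs(m,50)[0]; e=cv2.fitEllipse(b); print(e)
T=s['T']@np.linalg.inv(s['T_tool_cam']); Ti=np.linalg.inv(T)
Rm,a=pinrot(); O=np.array([.559,-.3155,.086])
pt=Ti[:3,:3]@(O+.076*a)+Ti[:3,3]; po=Ti[:3,:3]@(O+.006*a)+Ti[:3,3]; print('pred cap tool',pt,'collar',po)
s['T']=s['T_tool_cam']
c=onplane(s,[e[0]],pt[2]); k=onplane(s,[[315.6,185]],po[2]); print('meas',c,k)
E
```

```text
((314.56524658203125, 199.52999877929688), (25.124046325683594, 26.56589126586914), 91.95637512207031)
pred cap tool [-0.00122338 -0.00149844  0.08016887] collar [-0.00129512 -0.00164789  0.15016868]
meas [[-0.00269022 -0.00366378  0.08016887]] [[-0.00222406 -0.00226166  0.15016868]]
```

servo_tool:
  targets: "1 -0.013 -0.013 0 0 0 0;1 -0.013 -0.013 0.1 0 0 0;1 -0.013 -0.013 0.25 0 0 0;1 -0.013 -0.013 0.4 0 0 0;1 -0.013 -0.013 0.52 0 0 0;1 -0.013 -0.013 0.52 0 0 0;1 -0.013 -0.013 0.52 0 0 0;1 -0.013 -0.013 0.52 0 0 0"

```text
time: 19.08
tool_pos: [0.5456, -0.3084, 0.1084]
ee_rot: [2.615, 0.001, 0.909]
wrist_force: [0.3, 0.4, 1.0]
width: 0.0937
```

```bash
python3 - <<'E'
from h import *
o=get_obs();print(o['tool_pos'],o['ee_rot'],o['wrist_force'],o['qvel'].round(3))
s=snap('wrist','w23'); snap('side','s23')
Rm,a=pinrot(); O=np.array([.559,-.3155,.086])
print(plan(O+.025*a,Rm))
E
```

```text
[ 0.54563071 -0.30843903  0.10839283] [2.61492399e+00 1.22141479e-03 9.08890977e-01] [0.31489907 0.44504772 0.98996292] [-0.001 -0.031 -0.021 -0.    -0.006 -0.001]
(array([0.0113, 0.0015, 0.012 ]), array([ 0.0019, -0.0002,  0.0009]))
```

View pics/w23.png

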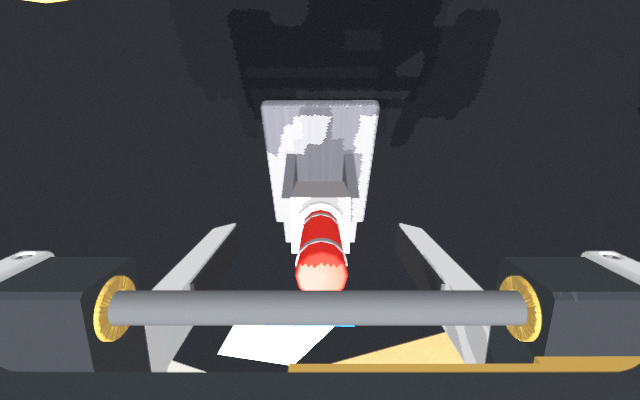

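View pics/s23.png

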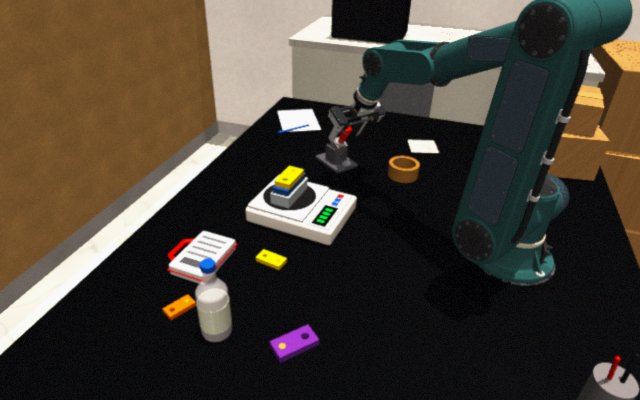

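servo_tool:
  targets: "0.6 0.005 0 0.008 0 0 0;0.5 0.005 0 0.008 0 0 0;0.4 0.005 0 0.008 0 0 0;0.35 0.005 0 0.008 0 0 0;0.35 0.005 0 0.008 0 0 0;0.35 0.005 0 0.008 0 0 0;0.35 0.005 0 0.008 0 0 0;0.35 0.005 0 0.008 0 0 0;0.35 0.005 0 0.008 0 0 0;0.35 0.005 0 0.008 0 0 0"

```text
time: 20.02
tool_pos: [0.5463, -0.3083, 0.1048]
ee_rot: [2.617, 0.001, 0.908]
wrist_force: [-0.1, -0.3, -0.1]
width: 0.0333
```

```bash
python3 - <<'E'
from h import *
o=get_obs();print(o['tool_pos'],o['ee_rot'],o['wrist_force'],o['width'])
s=snap('wrist','w24')
b=s['image'][:,:,::-1];cv2.imwrite('pics/z24.png',cv2.resize(b[150:300,240:400],None,fx=4,fy=4,interpolation=cv2.INTER_CUBIC))
E
```

```text
[ 0.54630729 -0.30832384  0.10477583] [2.61730954e+00 1.43351051e-03 9.07841037e-01] [-0.05233801 -0.34289019 -0.07714937] 0.033349543895919084
```

View pics/z24.png

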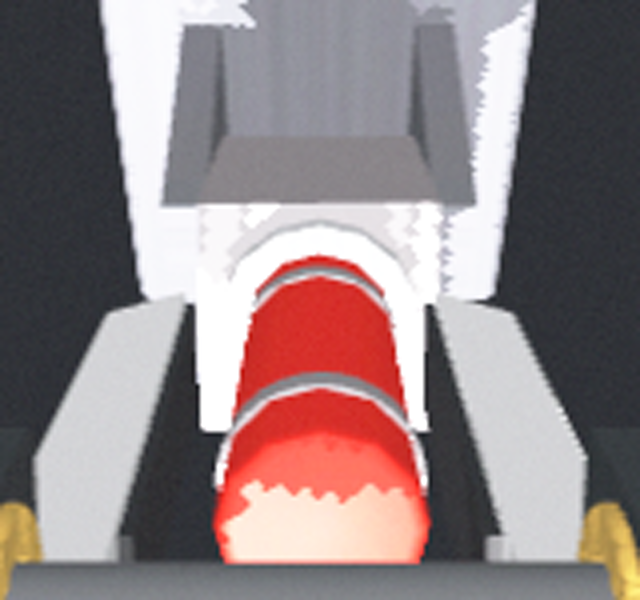

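servo_tool:
  targets: "0.33 0.005 0 0 0 0 0;0.3 0.005 0 0 0 0 0;0.1 0.005 0 0 0 0 0;0.1 0.005 0 0 0 0 0;0.1 0.005 0 0 0 0 0;0.1 0.005 0 0 0 0 0"

```text
time: 20.57
tool_pos: [0.5472, -0.3072, 0.1049]
ee_rot: [2.617, 0.001, 0.908]
wrist_force: [0.4, 0.0, -0.0]
width: 0.0236
```

```bash
python3 - <<'E'
from h import *
o=get_obs();print(o['tool_pos'],o['ee_rot'],o['wrist_force'],o['width'])
s=snap('wrist','w25'); np.save('pics/w25.npy',s,allow_pickle=True)
b=s['image'][:,:,::-1];cv2.imwrite('pics/z25.png',cv2.resize(b[150:300,240:400],None,fx=4,fy=4,interpolation=cv2.INTER_CUBIC))
E
```

```text
[ 0.54717443 -0.30718857  0.10485897] [2.61719354e+00 1.12740340e-03 9.07913109e-01] [ 0.3551855   0.00652837 -0.04537592] 0.02356218053511261
```

View pics/z25.png

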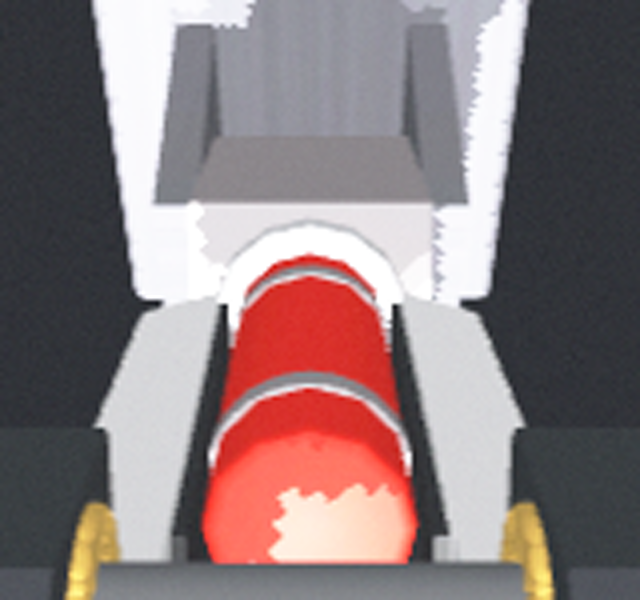

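servo_tool:
  targets: "0.1 0 0 0 0 0 0;0.1 0 0 -0.03 0 0 0;0.1 0 0 -0.08 0 0 0;0.1 0 0 -0.13 0 0 0;0.1 0 0 -0.13 0 0 0"

```text
time: 21.03
tool_pos: [0.5345, -0.2973, 0.1365]
ee_rot: [2.613, 0.001, 0.908]
wrist_force: [0.7, -0.3, -1.1]
width: 0.0237
```

```bash
python3 - <<'E'
from h import *
o=get_obs();print(o['tool_pos'],o['ee_rot'],o['wrist_force'],o['width'])
s=snap('wrist','w26')
b=s['image'][:,:,::-1];cv2.imwrite('pics/z26.png',cv2.resize(b[150:300,240:400],None,fx=4,fy=4,interpolation=cv2.INTER_CUBIC))
E
```

```text
[ 0.53453144 -0.29727924  0.13654974] [2.61342055e+00 1.10934957e-03 9.07983693e-01] [ 0.67050582 -0.28915308 -1.07175811] 0.02372294385448335
```

View pics/z26.png

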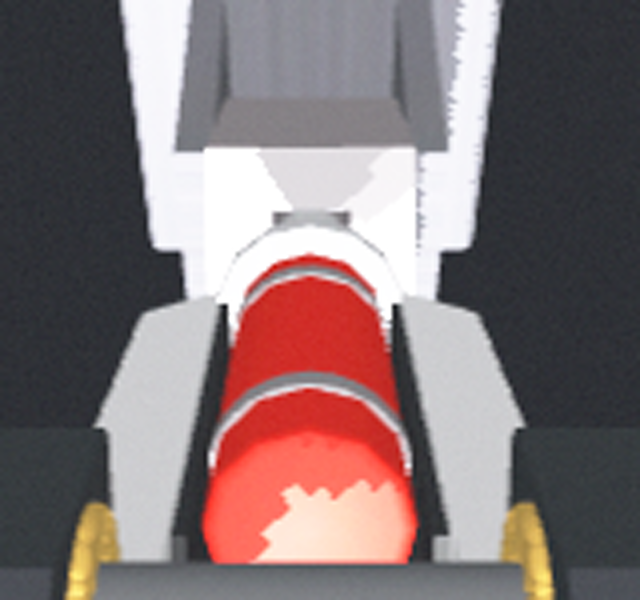

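servo_tool:
  targets: "0.1 0 0 -0.05 0 0 0;0.1 0 0 -0.1 0 0 0;0.1 0 0 -0.17 0 0 0;0.1 0 0 -0.25 0 0 0;0.1 0 0 -0.3 0 0 0;0.1 0 0 -0.3 0 0 0;0.1 0 0 -0.3 0 0 0"

```text
time: 21.67
tool_pos: [0.5045, -0.2738, 0.1986]
ee_rot: [2.617, 0.001, 0.908]
wrist_force: [-0.6, 0.7, -1.2]
width: 0.0239
```

```bash
python3 - <<'E'
from h import *
o=get_obs();print(o['tool_pos'],o['ee_rot'],o['wrist_force'],o['width'])
s=snap('wrist','w27');snap('side','s27')
for z in (.24,): print(plan([.60,-.10,z],down(np.radians(52))))
E
```

```text
[ 0.50445736 -0.27375762  0.198596  ] [2.61659158e+00 1.29966167e-03 9.08008771e-01] [-0.58036299  0.68853377 -1.1794055 ] 0.02386129678181509
(array([ 0.7834, -0.0207, -0.2148]), array([0.166 , 0.0005, 0.0002]))
```

View pics/w27.png

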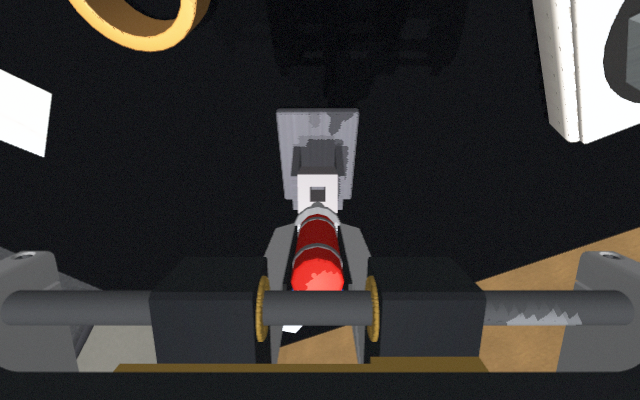

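View pics/s27.png

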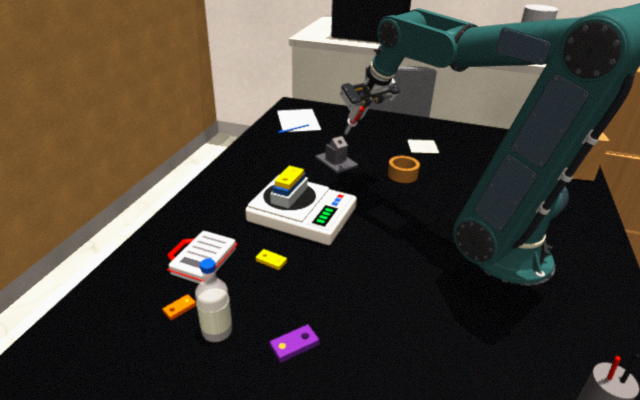

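servo_tool:
  targets: "0.1 0 0 -0.1 0 0 0;0.1 0.1 0 -0.22 0.04 0 0;0.1 0.2 0 -0.22 0.08 0 0;0.1 0.35 0 -0.22 0.12 0 0;0.1 0.5 0 -0.22 0.16 0 0;0.1 0.65 -0.02 -0.22 0.166 0 0;0.1 0.78 -0.02 -0.22 0.166 0 0;0.1 0.78 -0.02 -0.22 0.166 0 0;0.1 0.78 -0.02 -0.22 0.166 0 0;0.1 0.78 -0.02 -0.22 0.166 0 0"

```text
time: 22.6
tool_pos: [0.5993, -0.1011, 0.2413]
ee_rot: [3.141, 0.003, 0.908]
wrist_force: [-0.6, -0.4, -0.8]
width: 0.0237
```

```bash
python3 - <<'E'
from h import *
o=get_obs();print(o['tool_pos'],o['ee_rot'],o['wrist_force'],o['width'],o['qvel'].round(3))
s=snap('wrist','w28');np.save('pics/w28.npy',s,allow_pickle=True)
s=snap('side','s28')
b=s['image'][:,:,::-1];cv2.imwrite('pics/zs28.png',cv2.resize(b[80:200,270:400],None,fx=5,fy=5,interpolation=cv2.INTER_CUBIC))
E
```

```text
[ 0.59930803 -0.10107029  0.24128762] [3.14056643 0.00314948 0.90795223] [-0.6110964  -0.43965182 -0.80239275] 0.02371721723301641 [-0.021 -0.032  0.006  0.003  0.     0.001]
```

View pics/w28.png

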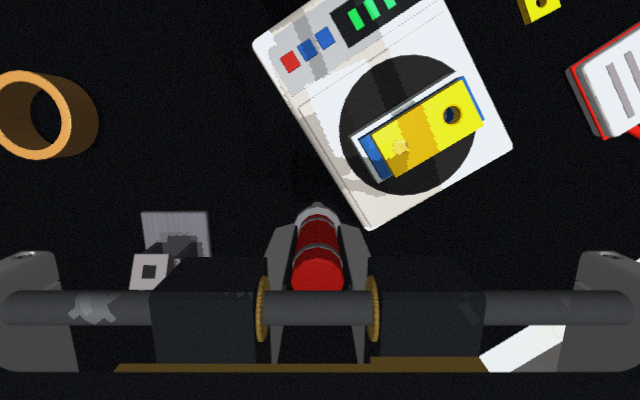

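View pics/zs28.png

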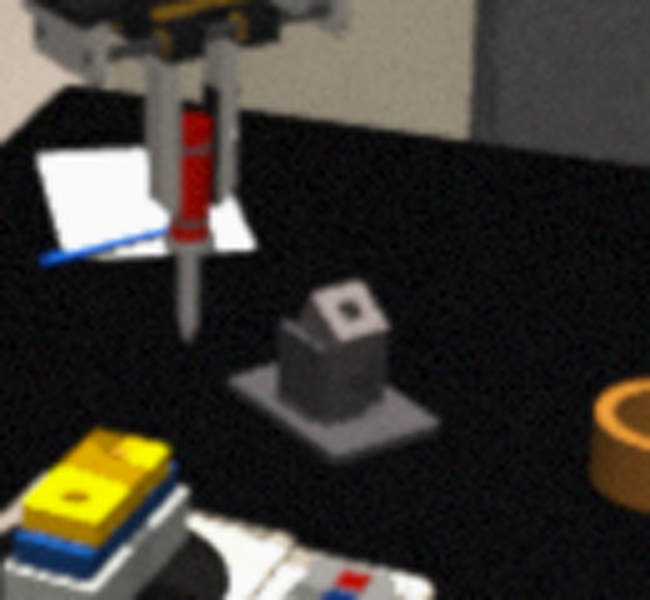

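```bash
python3 - <<'E'
from h import *
s=np.load('pics/w28.npy',allow_pickle=True).item()
b=s['image'][:,:,::-1];b=cv2.convertScaleAbs(b,alpha=2.2,beta=10);cv2.imwrite('pics/z28.png',cv2.resize(b[190:300,265:370],None,fx=5.4,fy=5.4,interpolation=cv2.INTER_CUBIC))
s['T']=s['T_tool_cam']
# predicted, pin origin at tool z=+0.0235 (below TCP)
for dz in (.022,.025): print(proj(s,[[.0007,0,dz+.06],[.0007,0,dz],[.0007,-.016,dz],[.0007,0,dz-.076],[.0127,0,dz-.076],[-.0113,0,dz-.076]]).round(1).tolist())
E
```

```text
[[318.3, 202.8], [318.7, 225.2], [318.7, 201.9], [319.5, 281.0], [347.3, 280.9], [291.7, 281.0]]
[[318.3, 201.9], [318.6, 223.8], [318.6, 200.8], [319.4, 277.7], [346.6, 277.6], [292.2, 277.7]]
```

View pics/z28.png

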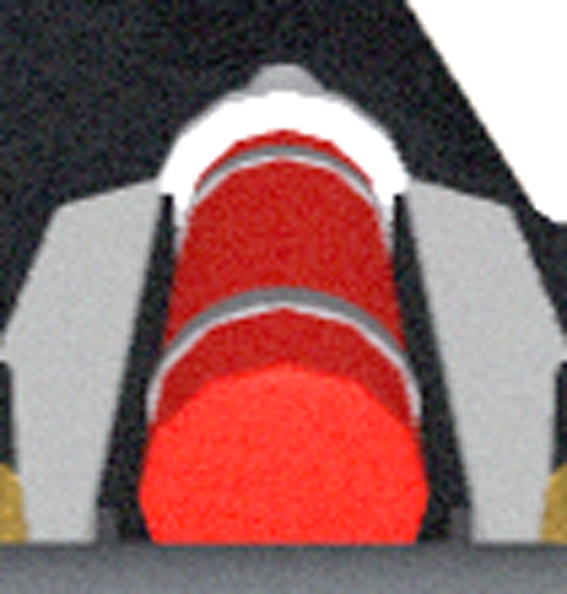

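```bash
python3 - <<'E'
from h import *
s=np.load('pics/side0.npy',allow_pickle=True).item(); s['T']=s['world_from_camera']
for dz in (.022,.026):
    t=np.array([.5993,-.1011,.2413])
    p=proj(s,[t+[0,0,-dz+.076],t+[0,0,-dz],t+[0,0,-dz-.06]])
    print(dz,((p-[270,80]+.5)*5-.5).round(0).tolist())
w=np.load('pics/w28.npy',allow_pickle=True).item(); w['T']=w['T_tool_cam']
c,d=rays(w,[[317.6,283]]); 
for dz in (.022,.025,.028): print(dz,'cap',onplane(w,[[317.6,283.]],dz-.076)[0],'collar far top edge',onplane(w,[[318,206.7]],dz-.006)[0],'sil48',onplane(w,[[317.8,202.1]],dz+.048)[0],'tip',onplane(w,[[317.8,202.1]],dz+.06)[0])
E
```

```text
0.022 [[193.0, 119.0], [192.0, 245.0], [190.0, 339.0]]
0.026 [[193.0, 126.0], [192.0, 251.0], [190.0, 345.0]]
0.022 cap [-0.00011621  0.00095734 -0.054     ] collar far top edge [ 0.00025664 -0.01434986  0.016     ] sil48 [ 0.00022101 -0.0036434   0.07      ] tip [ 0.00024041 -0.00059371  0.082     ]
0.025 cap [-0.00011464  0.00258795 -0.051     ] collar far top edge [ 0.00026338 -0.01354097  0.019     ] sil48 [ 0.00022586 -0.00288097  0.073     ] tip [0.00024526 0.00016871 0.085     ]
0.028 cap [-0.00011308  0.00421855 -0.048     ] collar far top edge [ 0.00027012 -0.01273208  0.022     ] sil48 [ 0.00023071 -0.00211855  0.076     ] tip [0.00025011 0.00093114 0.088     ]
```

```bash
python3 - <<'E'
from h import *
w=np.load('pics/w28.npy',allow_pickle=True).item()
b=w['image'][:,:,::-1];cv2.imwrite('pics/z28b.png',cv2.resize(b[90:140,425:485],None,fx=10,fy=10,interpolation=cv2.INTER_CUBIC))
print(onplane(w,[[452.5,114.5]],.128))
v=np.load('pics/w20.npy',allow_pickle=True).item(); print(onplane(v,[[318.9,174.4]],.128))
print(plan([.6141,.0400,.235],down(np.radians(52))))
E
```

```text
[[0.61567494 0.0381909  0.128     ]]
[[0.61604483 0.03889387 0.128     ]]
(array([ 0.4839, -0.3019,  0.0285]), array([ 0.0009,  0.0007, -0.0004]))
```

View pics/z28b.png

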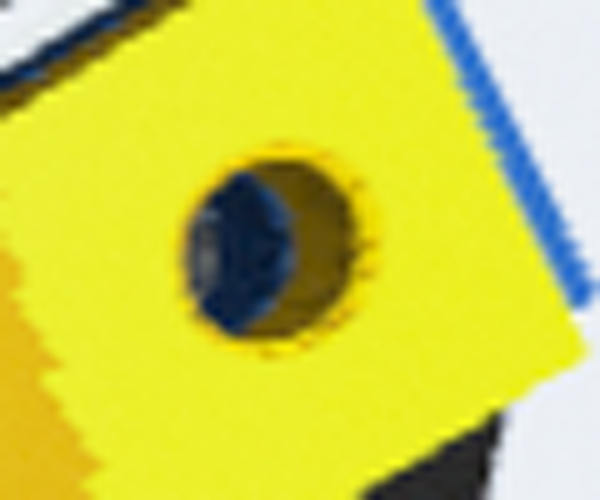

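servo_tool:
  targets: "0.1 0.1 -0.06 0 0 0 0;0.1 0.25 -0.15 0 0 0 0;0.1 0.4 -0.25 0 0 0 0;0.1 0.484 -0.302 0 0 0 0;0.1 0.484 -0.302 0 0 0 0;0.1 0.484 -0.302 0 0 0 0;0.1 0.484 -0.302 0 0 0 0;0.1 0.484 -0.302 0 0 0 0"

```text
time: 23.37
tool_pos: [0.6144, 0.0392, 0.2427]
ee_rot: [3.138, 0.002, 0.905]
wrist_force: [0.4, -0.2, -1.7]
width: 0.0235
```

```bash
python3 - <<'E'
from h import *
o=get_obs();print(o['tool_pos'],o['ee_rot'],o['wrist_force'],o['qvel'].round(3))
s=snap('wrist','w29');np.save('pics/w29.npy',s,allow_pickle=True)
print(plan([.6141,.0397,.215],down(np.radians(52))))
b=s['image'][:,:,::-1];cv2.imwrite('pics/z29.png',cv2.resize(b[130:260,250:390],None,fx=4.5,fy=4.5,interpolation=cv2.INTER_CUBIC))
H=np.array([.6157,.0387,.128]);a=np.linspace(0,6.28,5)[:4]
print((proj(s,[H]+[H+.008*np.array([np.cos(t),np.sin(t),0]) for t in a])-[250,130]+.5)*4.5-.5)
s=snap('side','s29')
b=s['image'][:,:,::-1];cv2.imwrite('pics/zs29.png',cv2.resize(b[100:230,220:360],None,fx=4.5,fy=4.5,interpolation=cv2.INTER_CUBIC))
E
```

```text
[0.61438284 0.03916242 0.24270614] [3.13789120e+00 1.67446261e-03 9.05322528e-01] [ 0.35880559 -0.18583527 -1.70789025] [-0.005  0.005 -0.004  0.006  0.001  0.003]
(array([ 0.001 , -0.0029,  0.1106]), array([ 0.0011,  0.0005, -0.0008]))
[[308.45336678 294.85464799]
 [331.78399725 323.71841924]
 [338.39304325 271.95011076]
 [284.93831369 265.66724384]
 [278.71252669 317.53265049]]
```

View pics/z29.png

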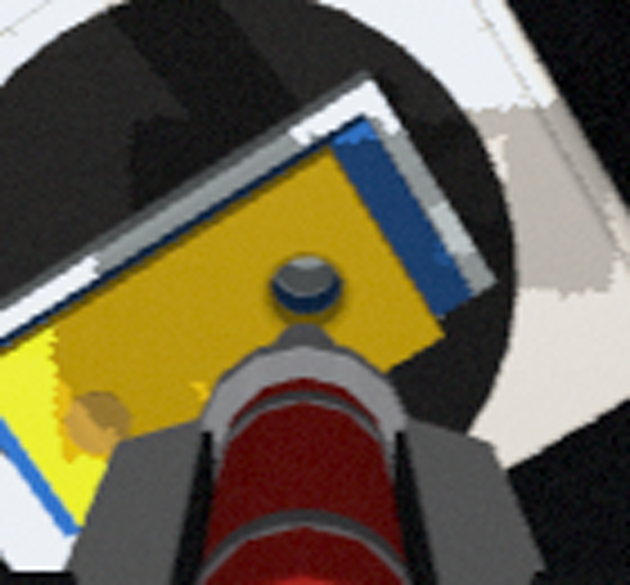

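View pics/zs29.png

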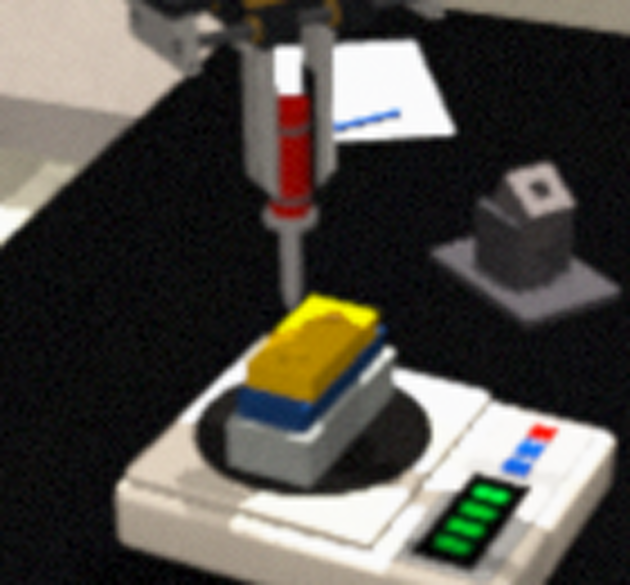

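servo_tool:
  targets: "0.1 -0.002 -0.007 0 0.001 0 0;0.1 -0.002 -0.007 0.03 0.001 0 0;0.1 -0.002 -0.007 0.06 0.001 0 0;0.1 -0.002 -0.007 0.1 0.001 0 0;0.1 -0.002 -0.007 0.1 0.001 0 0;0.1 -0.002 -0.007 0.1 0.001 0 0"

```text
time: 23.97
tool_pos: [0.6122, 0.0417, 0.2154]
ee_rot: [-3.139, 0.003, 0.908]
wrist_force: [-0.3, 0.6, -1.4]
width: 0.0236
```

```bash
python3 - <<'E'
from h import *
o=get_obs();print(o['tool_pos'],o['ee_rot'],o['wrist_force'],o['qvel'].round(3))
s=snap('wrist','w30');np.save('pics/w30.npy',s,allow_pickle=True)
print(plan([.6127,.0400,.215],down(np.radians(52))))
b=s['image'][:,:,::-1];cv2.imwrite('pics/z30.png',cv2.resize(b[150:260,260:375],None,fx=5,fy=5,interpolation=cv2.INTER_CUBIC))
H=np.array([.6143,.0390,.128])
print((proj(s,[H])-[260,150]+.5)*5-.5)
s=snap('side','s30')
b=s['image'][:,:,::-1];cv2.imwrite('pics/zs30.png',cv2.resize(b[130:200,250:320],None,fx=8,fy=8,interpolation=cv2.INTER_CUBIC))
E
```

```text
[0.61219471 0.04174309 0.21538529] [-3.13860825  0.00348551  0.90795345] [-0.30838206  0.62544258 -1.35127811] [ 0.003 -0.01  -0.031  0.001  0.005  0.001]
(array([-0.0055,  0.0046,  0.0056]), array([-0.0005,  0.0008,  0.0001]))
[[286.33551628 278.33240045]]
```

View pics/z30.png

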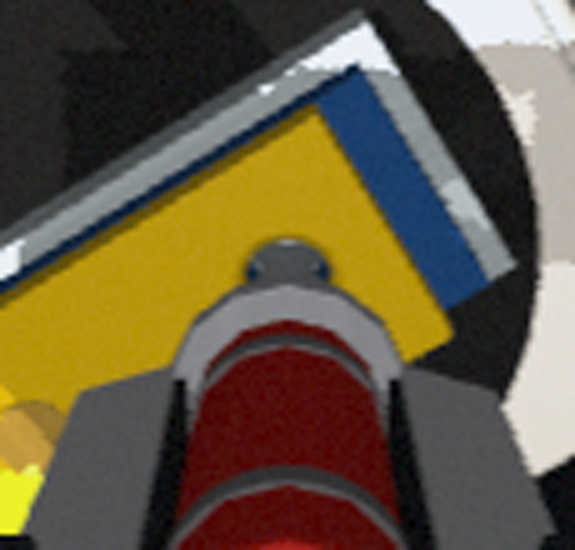

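View pics/zs30.png

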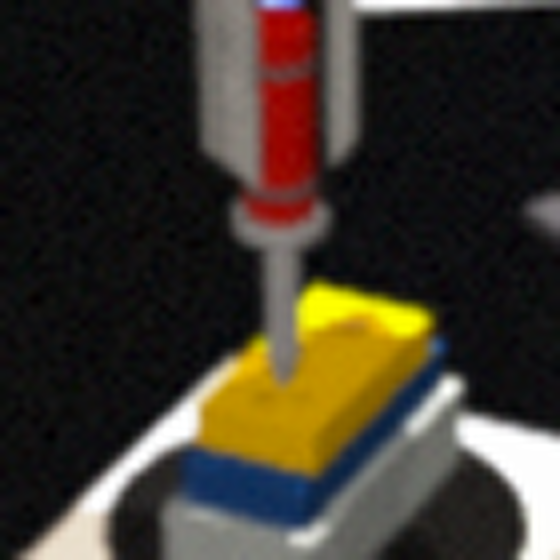

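```bash
python3 - <<'E'
from h import *
s=np.load('pics/w30.npy',allow_pickle=True).item()
b=s['image'][:,:,::-1];b=cv2.convertScaleAbs(b,alpha=2,beta=0)
cv2.imwrite('pics/z30b.png',cv2.resize(b[190:215,300:335],None,fx=20,fy=20,interpolation=cv2.INTER_NEAREST))
E
```

```text
(no output)
```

View pics/z30b.png

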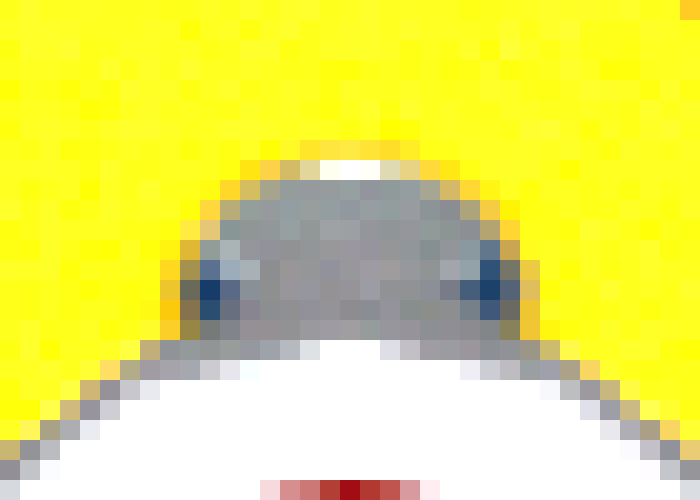

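```bash
python3 - <<'E'
from h import *
w=np.load('pics/w28.npy',allow_pickle=True).item(); v=np.load('pics/w30.npy',allow_pickle=True).item()
for q in(w,v): print(q['T_tool_cam'].round(5),q['mtx'].round(2),q['k1']); q['T']=q['T_tool_cam']
print(onplane(w,[[317.8,202.1]],.082)); print(onplane(v,[[317.5,206.3]],.0874),proj(v,[[0,0,.082],[0,-.0025,.082],[0,-.006,.07],[0,0.002,.082]]))
E
```

```text
[[ 1.0000e+00 -1.8200e-03 -8.1000e-04 -1.8000e-04]
 [ 1.9500e-03  9.7196e-01  2.3514e-01 -6.6870e-02]
 [ 3.6000e-04 -2.3514e-01  9.7196e-01 -1.7879e-01]
 [ 0.0000e+00  0.0000e+00  0.0000e+00  1.0000e+00]] [[317.27   0.   317.04]
 [  0.   317.27 198.45]
 [  0.     0.     1.  ]] -0.003254835662192199
[[ 1.0000e+00 -1.8200e-03 -8.0000e-04 -1.8000e-04]
 [ 1.9600e-03  9.7196e-01  2.3514e-01 -6.6870e-02]
 [ 3.5000e-04 -2.3514e-01  9.7196e-01 -1.7879e-01]
 [ 0.0000e+00  0.0000e+00  0.0000e+00  1.0000e+00]] [[317.27   0.   317.04]
 [  0.   317.27 198.45]
 [  0.     0.     1.  ]] -0.003254835662192199
[[ 0.00024041 -0.00059371  0.082     ]]
[[-1.44743141e-05  4.54352866e-03  8.74000000e-02]] [[317.51514686 202.77611465]
 [317.51040796 199.91561905]
 [317.51965584 199.26843189]
 [317.51892292 205.05552742]]
```

servo_tool:
  targets: "0.1 0 0.009 0 0 0 0;0.1 0 0.009 0 0 0 0;0.1 0 0.009 0 0 0 0;0.1 0 0.009 0 0 0 0"

```text
time: 24.4
tool_pos: [0.615, 0.0403, 0.2177]
ee_rot: [3.141, 0.001, 0.908]
wrist_force: [0.1, 0.8, -0.9]
width: 0.0238
```

```bash
python3 - <<'E'
from h import *
o=get_obs();print(o['tool_pos'],o['ee_rot'],o['wrist_force'],o['qvel'].round(3))
s=snap('wrist','w31');np.save('pics/w31.npy',s,allow_pickle=True)
b=s['image'][:,:,::-1];b=cv2.convertScaleAbs(b,alpha=2,beta=0)
cv2.imwrite('pics/z31.png',cv2.resize(b[185:215,300:335],None,fx=18,fy=18,interpolation=cv2.INTER_NEAREST))
E
```

```text
[0.61495168 0.04032693 0.2176727 ] [3.14138129e+00 1.04349357e-03 9.07872375e-01] [ 0.14652362  0.80989196 -0.94397126] [ 0.001 -0.001  0.003  0.002 -0.002  0.   ]
```

View pics/z31.png

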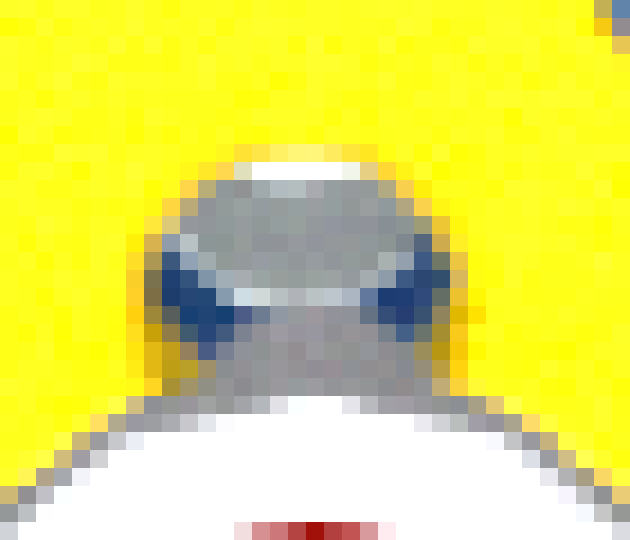

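```bash
python3 - <<'E'
from h import *
v=np.load('pics/w31.npy',allow_pickle=True).item(); v['T']=v['T_tool_cam']
print('hole',onplane(v,[[316.5,202.2],[316.5,193.9],[307.8,202],[325.3,202]],.0897)); print('tip',onplane(v,[[316.8,202]],.082)+[0,.0025,0])
E
```

```text
hole [[-0.00088268  0.00145294  0.0897    ]
 [-0.0008652  -0.00597776  0.0897    ]
 [-0.00847788  0.00125863  0.0897    ]
 [ 0.0068005   0.0012871   0.0897    ]]
tip [[-0.00060778  0.00181898  0.082     ]]
```

The pin tip is within 0.5 mm of the hole axis, so I'll descend in stages.

servo_tool:
  targets: "0.1 0 0 0.02 0 0 0;0.1 0 0 0.04 0 0 0;0.1 0 0 0.06 0 0 0;0.1 0 0 0.08 0 0 0;0.1 0 0 0.1 0 0 0;0.1 0 0 0.1 0 0 0"

```text
time: 24.95
tool_pos: [0.6139, 0.0403, 0.1903]
ee_rot: [-3.139, 0.003, 0.908]
wrist_force: [0.3, 0.2, -1.8]
width: 0.0236
```

```bash
python3 - <<'E'
from h import *
o=get_obs();print(o['tool_pos'],o['ee_rot'],o['wrist_force'],o['wrist_torque'],o['qvel'].round(3))
s=snap('wrist','w32');snap('side','s32')
b=s['image'][:,:,::-1];cv2.imwrite('pics/z32.png',cv2.resize(b[150:260,260:375],None,fx=5,fy=5,interpolation=cv2.INTER_CUBIC))
E
```

```text
[0.61389193 0.04034236 0.19029678] [-3.13874483  0.00331596  0.9078708 ] [ 0.32942882  0.18694333 -1.77327889] [ 0.01457407 -0.17977147 -0.03016031] [-0.001 -0.005 -0.021 -0.001  0.016  0.001]
```

View pics/z32.png

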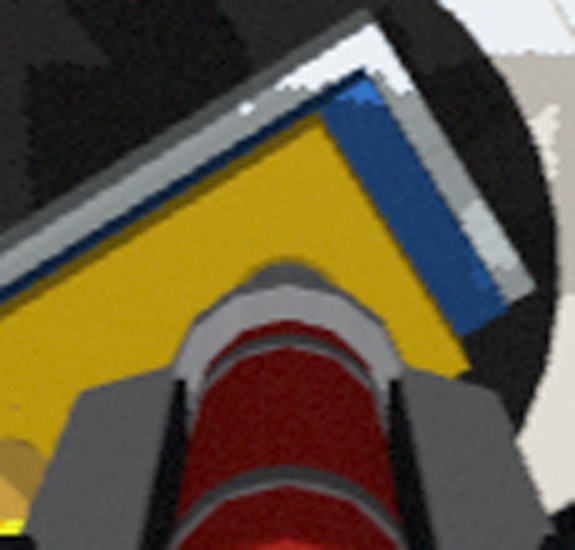

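servo_tool:
  targets: "0.1 0.002 0.002 0.02 0 0 0;0.1 0.002 0.002 0.04 0 0 0;0.1 0.002 0.002 0.06 0 0 0;0.1 0.002 0.002 0.08 0 0 0;0.1 0.002 0.002 0.08 0 0 0"

```text
time: 25.47
tool_pos: [0.6146, 0.0404, 0.1704]
ee_rot: [-3.139, 0.003, 0.908]
wrist_force: [-0.2, 0.4, -1.2]
width: 0.0236
```

```bash
python3 - <<'E'
from h import *
o=get_obs();print(o['tool_pos'],o['ee_rot'],o['wrist_force'],o['wrist_torque'],o['qvel'].round(3))
s=snap('wrist','w33')
b=s['image'][:,:,::-1];cv2.imwrite('pics/z33.png',cv2.resize(b[150:260,260:375],None,fx=5,fy=5,interpolation=cv2.INTER_CUBIC))
E
```

```text
[0.61463116 0.04040959 0.17043005] [-3.13900230e+00  3.13285272e-03  9.07905537e-01] [-0.1660774   0.41307269 -1.24477495] [-0.03918585 -0.16105987 -0.02418963] [-0.001 -0.003 -0.014  0.002  0.015  0.001]
```

View pics/z33.png

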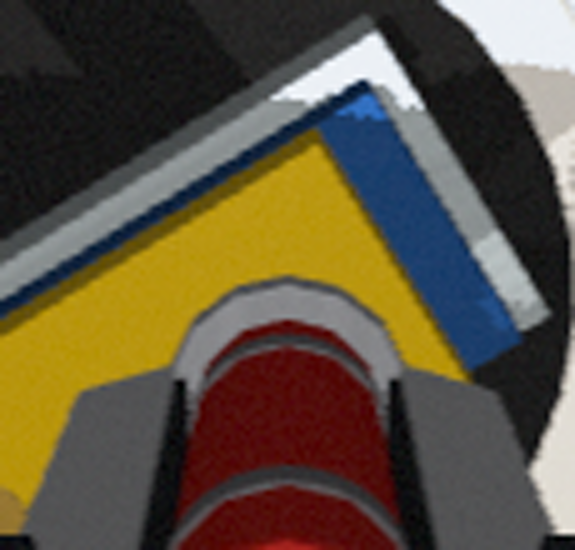

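servo_tool:
  targets: "0.1 0 0 0.02 0 0 0;0.1 0 0 0.04 0 0 0;0.1 0 0 0.055 0 0 0;0.1 0 0 0.065 0 0 0;0.1 0 0 0.065 0 0 0"

```text
time: 25.93
tool_pos: [0.6149, 0.0404, 0.155]
ee_rot: [-3.14, 0.002, 0.908]
wrist_force: [0.4, 0.0, -1.5]
width: 0.0236
```

```bash
python3 - <<'E'
from h import *
o=get_obs();print(o['tool_pos'],o['ee_rot'],o['wrist_force'],o['wrist_torque'])
s=snap('wrist','w34');s2=snap('side','s34')
b=s['image'][:,:,::-1];cv2.imwrite('pics/z34.png',cv2.resize(b[150:260,260:375],None,fx=5,fy=5,interpolation=cv2.INTER_CUBIC))
b=s2['image'][:,:,::-1];cv2.imwrite('pics/zs34.png',cv2.resize(b[130:210,245:325],None,fx=7,fy=7,interpolation=cv2.INTER_CUBIC))
E
```

```text
[0.61493264 0.04038493 0.15499943] [-3.13999375e+00  2.40226999e-03  9.07895464e-01] [ 0.38828119  0.01753367 -1.4979956 ] [ 0.01188565 -0.08991326 -0.01671426]
```

View pics/z34.png

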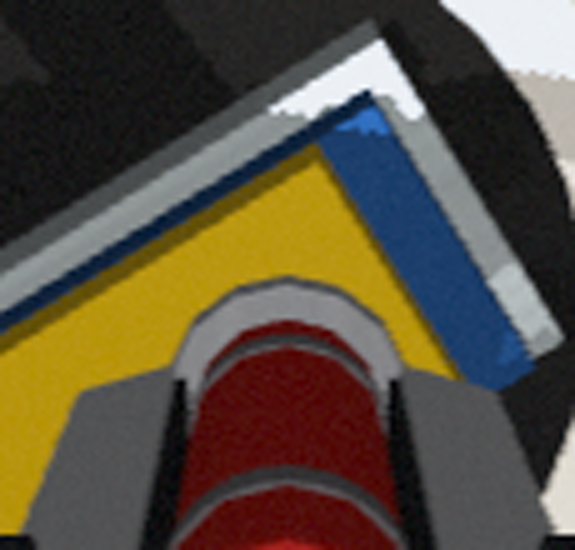

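View pics/zs34.png

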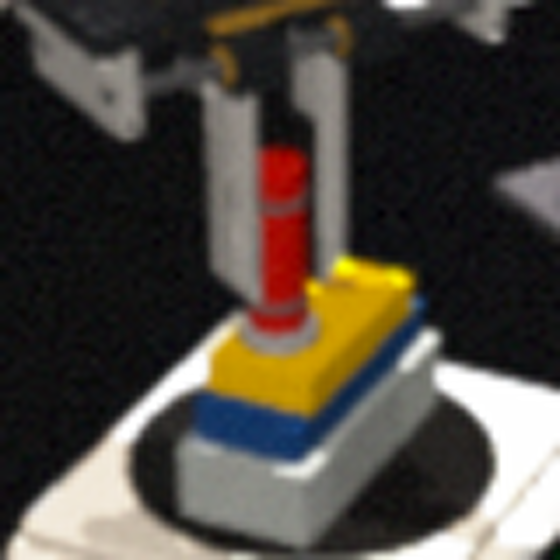

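Nearly home. I'll creep down until contact.

servo_tool:
  targets: "0.1 0 0 0.006 0 0 0;0.1 0 0 0.012 0 0 0;0.1 0 0 0.012 0 0 0"

```text
time: 26.28
tool_pos: [0.6153, 0.0404, 0.1529]
ee_rot: [-3.141, 0.002, 0.908]
wrist_force: [-0.5, 0.6, -1.5]
width: 0.0237
```

servo_tool:
  targets: "0.1 0 0 0.004 0 0 0;0.1 0 0 0.004 0 0 0"

```text
time: 26.45
tool_pos: [0.6153, 0.0403, 0.1519]
ee_rot: [-3.141, 0.002, 0.908]
wrist_force: [0.4, 0.6, -1.1]
width: 0.0238
```

servo_tool:
  targets: "0.1 0 0 0.004 0 0 0;0.1 0 0 0.004 0 0 0"

```text
time: 26.62
tool_pos: [0.6155, 0.0404, 0.1513]
ee_rot: [3.141, 0.001, 0.908]
wrist_force: [0.3, 0.2, -1.0]
width: 0.0235
```

servo_tool:
  targets: "0.1 0 0 0.004 0 0 0;0.1 0 0 0.004 0 0 0"

```text
time: 26.78
tool_pos: [0.6156, 0.0403, 0.1512]
ee_rot: [3.141, 0.001, 0.908]
wrist_force: [-1.1, -0.3, 3.8]
width: 0.0236
```

```bash
python3 - <<'E'
from h import *
o=get_obs();print(o['tool_pos'],o['wrist_force'])
s2=snap('side','s35')
b=s2['image'][:,:,::-1];cv2.imwrite('pics/zs35.png',cv2.resize(b[130:210,245:325],None,fx=7,fy=7,interpolation=cv2.INTER_CUBIC))
E
```

```text
[0.61555572 0.04031721 0.15120985] [-1.07608656 -0.2998577   3.79492526]
```

View pics/zs35.png

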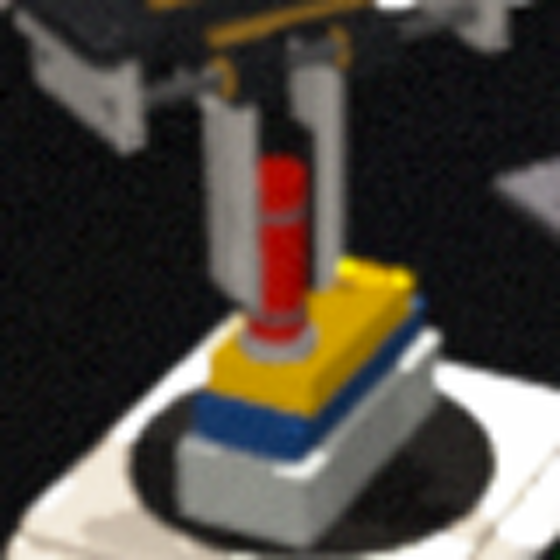

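servo_tool:
  targets: "0.3 0 0 0 0 0 0;0.4 0 0 0 0 0 0;0.45 0 0 0 0 0 0;0.5 0 0 0 0 0 0;0.5 0 0 0 0 0 0;0.5 0 0 -0.05 0 0 0;0.5 0 0 -0.15 0 0 0;0.5 0 0 -0.3 0 0 0;0.5 0 0 -0.45 0 0 0;0.5 0 0 -0.5 0 0 0;0.5 0 0 -0.5 0 0 0;0.5 0 0 -0.5 0 0 0"

```text
time: 27.83
tool_pos: [0.616, 0.0405, 0.2765]
ee_rot: [3.14, -0.0, 0.908]
wrist_force: [0.9, -0.5, -0.3]
width: 0.0468
```

```bash
python3 - <<'E'
from h import *
o=get_obs();print(o['tool_pos'],o['wrist_force'],o['width'])
s=snap('wrist','w36');s2=snap('side','s36');s3=snap('top','t36')
b=s2['image'][:,:,::-1];cv2.imwrite('pics/zs36.png',cv2.resize(b[130:210,245:325],None,fx=7,fy=7,interpolation=cv2.INTER_CUBIC))
E
```

```text
[0.61595596 0.04049988 0.27653553] [ 0.9181306  -0.46703324 -0.30996089] 0.046785270877784356
```

View pics/w36.png

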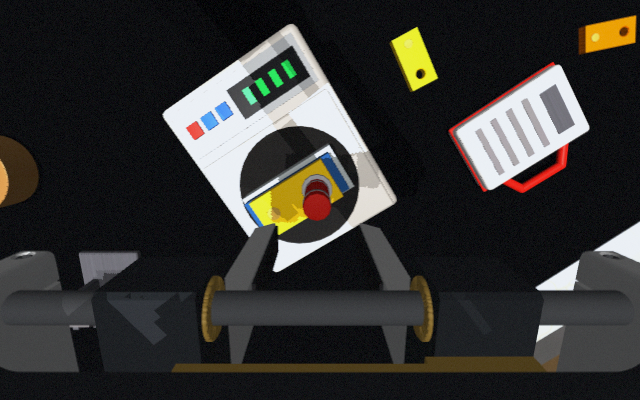

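View pics/zs36.png

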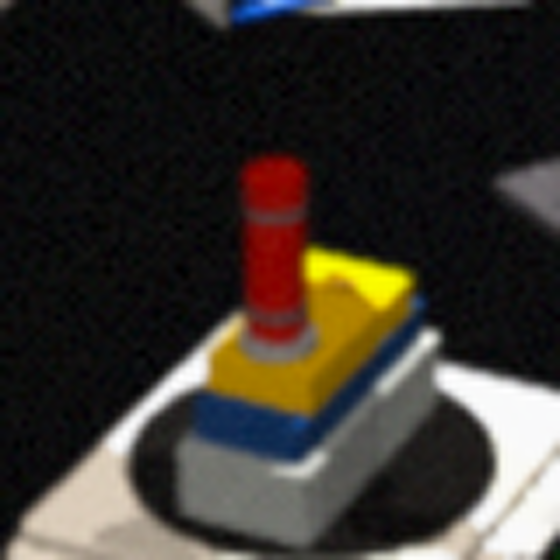

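View pics/t36.png

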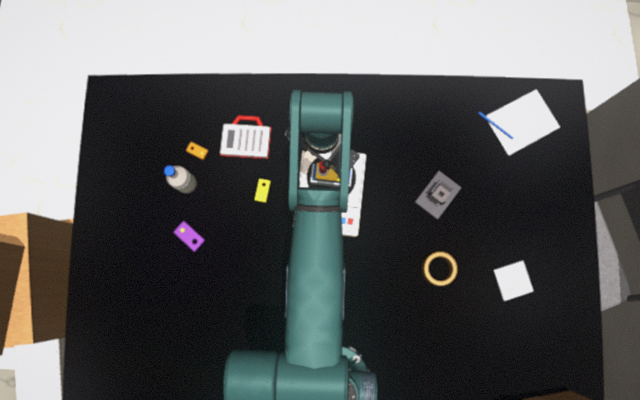

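```bash
python3 - <<'E'
from h import *
im=cv2.imread('pics/s36.png')[:,:,::-1]; s=np.load('pics/side0.npy',allow_pickle=True).item(); s['T']=s['world_from_camera']; s['image']=im.copy()
m=hsvmask(s,(0,150,60),(8,255,255)); 
for c in blobs(m,20): print(cv2.boundingRect(c))
H=np.array([.6155,.0388,.128]); print('pred handle base/cap for seated',proj(s,[H+[0,0,.006],H+[0,0,.076]]))
robot.close_job()
E
```

```text
(167, 238, 27, 23)
(279, 152, 10, 23)
(608, 355, 13, 25)
(217, 242, 21, 25)
(167, 268, 35, 13)
pred handle base/cap for seated [[285.04895122 176.69618941]
 [284.61230889 153.88725899]]
the job is handed in; nothing more can be done
```

The check load is made up on the scale and the job is handed in. It took about 28 s of the 70 s.

**What I did:** I placed the blue weight on the carrier and the yellow weight on top of it. Each was lowered until the wrist force showed the weight was supported, then released. I drew the pin about 108 mm along its leaning axis, turned it upright and lowered it through both weights until the collar touched at about 5 N. Then I let go and backed off.

**What the checks showed:**
- **Weights:** after release, yellow measured centre (0.6130, 0.0144) and yaw -6.2°. The carrier measured (0.6130, 0.0136) and -6.1°. Blue's margins on the carrier looked even to a few tenths of a millimetre. I did not re-measure the weights after the pin went in; in the last pictures the stack still looks square.
- **Pin:** in the last side picture it stands upright with its collar on the yellow weight. The handle appears at rows 152–175, and a seated pin should show about 154–177 for the middle of its top and base.
- **Gripper:** it ended well above the pin and touches nothing.
- **Bystanders:** the bottle, tape roll and case look unmoved in the top picture.

**What disagreed:** hole positions from the wrist camera at different tool angles differed by about 1.5 mm. The arm also settled a few millimetres off some commanded moves. I did the final pin alignment by comparing the tip and hole in the same picture, and the pin went in without side load.

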